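# Square up a pile of lino blocks with the sprung pull gauge

### The job

Set the brass weight aside from the bed of the squaring gauge onto the table and pile all the lino printing blocks on the bed, lying flat and lengthwise, their long sides flush with the sides of the end stop, between the end stop and the sprung jaw. Then draw the jaw out by its handle until its pointer stands at the thick black line on the scale, so that it pushes the pile up to the end stop, hold it there for a good second, and ease it fully home without letting it snap back. Last, lay the brass weight flat on the middle of the squared pile, and leave the jar, the stamp and the brush pot alone.

Things in the scene. Friction and masses are not known exactly. Their poses are not given: they have to be found in the camera images.
- jig: Squaring gauge, fixed to the table. Origin at table height on its middle line; x along it from the end stop towards the jaw and spring barrel, y across, z up. Its bed is a flat grey plate, top at z = 12 mm: x = -110..120 mm by 170 mm wide, then 100 mm wide up to x = 260 mm. White scale strip flush on the plate: x = 46..146, y = -30..-52 mm. Barrel 32 mm thick, x = 175..251 mm.
- pile_spot (a point): Point on the bed's top, on the middle line, at jig x = -10 mm (axes as the jig's): under the centre of a block that lies lengthwise on the bed with its end touching the end stop. The end stop is an upright plate 60 mm wide (y = -30..30), its face at jig x = -70 mm, its top 76 mm above the bed.
- jaw (a joint): Travel of the sprung jaw, m: 0 = home (face at jig x = 112 mm), growing as it is drawn to jig -x, towards the end stop; limit 0.075. At 0.061 the pointer is on the black line and jaw and stop are 121 mm apart. Spring 120 N/m, 1.4 N at home, 9 N at the line; let go, it snaps home. The jaw is a plate 16 mm thick, 60 wide, from 1 to 77 mm above the bed.
- jaw_handle (a point): Middle of the black block handle that stands on top of the jaw: 18 (jig x) x 22 (jig y) mm, 40 mm tall, from 76 to 116 mm above the bed; this point is 98 mm above the bed.
- pointer (a point): The pointer at the jaw's foot, over the white scale, at the middle of the jaw's thickness (8 mm behind its face).
- mark_line (a point): Middle of the single thick black line across the white scale, on its end nearest the end stop: the marked length.
- weight: Plain brass bar, the pile weight, lying on the bed at the start: 90 (its x) x 40 (its y) x 22 mm, 0.4 to 0.8 kg; origin at the centre of its underside, z up.
- jar: Bystander: paint jar, 60 mm across, 75 mm tall; origin under its centre.
- stamp: Bystander: hand stamp, 65 x 35 mm, 91 mm tall; origin under its centre.
- pot: Bystander: metal pot with brushes, 76 mm across, 190 mm tall with the brushes; origin under its centre.
- block1: Mounted lino printing block: plywood with a grey lino face, 120 (its x) x 60 (its y) x 12 mm, about 90 g; origin at the centre of its underside, z up. May be absent.
- block2: Mounted lino printing block: plywood with a grey lino face, 120 (its x) x 60 (its y) x 12 mm, about 90 g; origin at the centre of its underside, z up. May be absent.
- block3: Mounted lino printing block: plywood with a grey lino face, 120 (its x) x 60 (its y) x 12 mm, about 90 g; origin at the centre of its underside, z up. May be absent.
- block4: Mounted lino printing block: plywood with a grey lino face, 120 (its x) x 60 (its y) x 12 mm, about 90 g; origin at the centre of its underside, z up. May be absent.
- block5: Mounted lino printing block: plywood with a grey lino face, 120 (its x) x 60 (its y) x 12 mm, about 90 g; origin at the centre of its underside, z up. May be absent.
- block6: Mounted lino printing block: plywood with a grey lino face, 120 (its x) x 60 (its y) x 12 mm, about 90 g; origin at the centre of its underside, z up. May be absent.

How it is judged:
By the outcome, as a careful person would: the job done as asked, in the order asked, and still so for the second after the job is handed in, with the robot touching nothing.
Of block1, block2, block3, block4, block5, block6 only 4 to 6 are there at a start; the rules pass over those that are not, and their reading is None.
At some moment in a run one of block1, block2, block3, block4, block5, block6, weight may be knocked a few centimetres aside while the robot is not near it.
It also fails if it takes over 210 s, if anything falls off the work surface, if the arm or the gripper's body presses on something with over 40 N, if the wrist force passes 120 N, or if a joint passes its speed limit or range.

### The arm

A 7-joint arm with a two-finger parallel gripper is mounted at the origin on the work surface. World frame = base frame: x ahead of the robot, y to its left, z up, the work surface at z = 0. Lengths are in m, angles in rad, forces in N, time in s.
With the tool pointing down it reaches from about 0.425 to 0.875 m from the base axis. Payload 4.7 kg.
Tool frame: the origin (TCP) lies between the finger pads; the fingertips stand 19 mm ahead of it and the grasp point (between the pads) is the TCP (ctrl.tip_extent is the distance from the TCP to the fingertips, in m); z points along the fingers, y is the line along which they close (so a half turn about z gives the same grasp; the last joint's range is limited). The gripper opens to 87 mm and grips with 3 to 60 N. Pads are 19 mm wide; open, the fingers measure 117 mm over their backs; the gripper's body (75 mm by 190 mm) begins 51 mm behind the grasp point.
Start: joints at [-1.088, 0.321, -0.07, 1.45, 0.023, 1.371, -0.057], TCP at [0.294, 0.58, 0.22] pointing down, gripper open.
Joint ranges: [-2.86, 2.86], [-0.3, 2.09], [-1.38, 1.24], [0.06, 2.45], [-1.56, 4.7], [0.09, 2.05], [-2.69, 2.69]. Speed limits (rad/s): [2.57, 2.57, 3.14, 3.14, 3.14, 3.14, 3.14].

### API

Orientations are given as a rotation vector (axis times angle).
In Python, from bench import ctrl gives the robot as it stands.
- The arm moves only by the shell command python3 -m crank 'ROWS' [OPENING] [FORCE]. ROWS is JSON, a list of rows, each an object of numbers: "tx", "ty", "tz": the shift along the tool's x, y, z in mm; "turn": the turn about the tool's z in units of 5 degrees (1.0 is 5 degrees). In form: [{"tx": .., "ty": .., "tz": .., "turn": ..}, ...]. A call has 1 to 5 rows; each row is the pose to reach, as a shift and turn from the pose commanded when the call began, along the tool's axes at that moment; what a row does not reach only later rows make up. A row lasts 1/8 s, in which the tool goes at most 62.5 mm and 10.7 degrees, less where a joint would pass 70% of its speed; a pose out of reach is approached as far as the arm can. A call with a gripper value outside its range is refused whole. OPENING is the finger opening in mm, from 0 to 87, set as the call begins (- or left out, the last holds). The fingers move at their own pace and stop on an object; FORCE is the grip in N (left out, the last holds). Time passes only in rows, so rows that repeat a pose let the fingers close. It gives the time, the measured TCP pose, the force, the opening and the grip force at its end, in the units of the state.
- ctrl.get_state(): the state, without advancing time (a new reading comes with each control period).
- ctrl.get_image(name): name is "scene" or "top" or "wrist"; returns (picture, depth): 480x640x3 uint8, red, green, blue; 480x640 float32, m along the optical axis (not along the pixel's ray), 0 where there is no reading.
- ctrl.camera_model(name): a dict with "intrinsics" (3x3 intrinsics, pixels), "dist_coeffs" ([k1, k2, p1, p2, k3] as OpenCV has them; the pictures are not rectified), "origin" and "orientation" of the camera in the world. Camera axes: x right, y down, z forward; pixel columns grow to the right and rows downward; lengths in m; the calibration is good to about 2 mm. A picture is of the moment at which its call begins: read the wrist's pose just before it. camera_model takes no time and is no camera call; for the wrist camera it gives the pose at the moment of the call.
- ctrl.close_job(): hands the job in; it is judged then, once.
Trained networks look in the newest picture that a camera, given by its name, has taken for a name from the list of things; names that differ only in an ending like _2 or _b are one class to them, and where a whole thing is asked for, a point or a joint stands for the part that bears it (a point fixed in the world has none). Each returns a list of dicts, best first, with "confidence" (0 to 1); they miss things now and then, are a little off and sometimes report something else, mostly with a low value. They report only what shows in the picture. A call takes as long as a camera call.
- ctrl.recognise(camera, query): "xyz" ([x, y, z] in m, in world coordinates, good to about 4 mm: the middle of the surface that is visible of it).
- ctrl.mark_of(camera, query): "xyz" ([x, y, z] in m, in world coordinates, good to about 4 mm: a listed point, or the origin of a listed thing).
The state is a dict: "time": time; "joint_positions": joint angles; "qd": joint speeds; "joint_torque": joint torques, N m; "position": TCP position; "tool_rot": TCP orientation; "ft_force": force on the tool from outside, world axes, zero at the start; "torque": the same for the moment, N m; "grip_width": opening from 0.0 (shut) to 1.0 (fully open); "grip_force": force on a finger pad.
Only numpy, scipy, OpenCV 4.12 (cv2) and the standard library are available. Lean on these libraries where they do the work, as an engineer would, in place of code of your own. Each camera call takes 0.05 s, during which the arm holds its last target. There are 200 camera calls.

## Working session

There is one attempt and no reset: what is moved stays moved. The work goes in short steps, Python scripts to look and compute and a shell command to move; the robot and the scene stay as the last step left them, time stands still between calls to the robot, and variables do not carry over. Pictures are saved under pics/ and viewed, at most 14 in all, crops included, and the job is handed in when it is done.

```bash
ls; mkdir -p pics; python3 - <<'E'
from bench import ctrl
import cv2,numpy as np
s=ctrl.get_state();print(s['time'],s['position'],s['tool_rot'],s['grip_width'])
for c in ['top','scene']:
    im,d=ctrl.get_image(c);cv2.imwrite(f'pics/{c}0.png',im[:,:,::-1]);np.save(f'{c}_d.npy',d)
    m=ctrl.camera_model(c);print(c,m)
    for q in ['weight','block1','pile_spot','jaw_handle','pointer','mark_line','jar','stamp','pot','jig']:
        print(q,[(np.round(r['xyz'],3).tolist(),round(r['confidence'],2)) for r in ctrl.mark_of(c,q)][:8])
E
```

```text
pics
0.0 [0.29348053 0.57933387 0.21925344] [-7.29529846e-01 -3.05536487e+00  3.00803745e-03] 1.0007506296986348
top {'intrinsics': array([[437.01390687,   0.        , 317.49256649],
       [  0.        , 437.01390687, 237.62971617],
       [  0.        ,   0.        ,   1.        ]]), 'dist_coeffs': array([-0.05194997,  0.        ,  0.        ,  0.        ,  0.        ]), 'origin': array([0.39866231, 0.01692233, 1.16573725]), 'orientation': array([-2.12873461,  2.1793588 , -0.11884815])}
weight [([0.511, 0.046, 0.012], 0.94)]
block1 [([0.397, -0.27, -0.0], 0.95), ([0.51, -0.267, -0.001], 0.91), ([0.377, 0.27, -0.003], 0.85), ([0.518, 0.286, -0.003], 0.66), ([0.651, -0.29, 0.0], 0.62), ([0.645, 0.3, -0.0], 0.57), ([0.561, -0.005, 0.013], 0.41)]
pile_spot [([0.494, 0.042, 0.014], 0.67)]
jaw_handle [([0.625, 0.024, 0.109], 0.77)]
pointer []
mark_line [([0.561, -0.004, 0.01], 0.8)]
jar [([0.582, 0.43, -0.003], 0.63)]
stamp [([0.565, -0.451, 0.002], 0.57)]
pot [([0.352, 0.497, 0.003], 0.7)]
jig [([0.513, 0.042, 0.002], 0.61)]
scene {'intrinsics': array([[516.13694865,   0.        , 316.93479247],
       [  0.        , 516.13694865, 245.15177483],
       [  0.        ,   0.        ,   1.        ]]), 'dist_coeffs': array([0.01288429, 0.        , 0.        , 0.        , 0.        ]), 'origin': array([1.47773506, 0.26056261, 0.98998339]), 'orientation': array([-1.50651504, -1.95465516,  0.86242968])}
weight [([0.508, 0.048, 0.008], 0.61)]
block1 [([0.512, -0.27, -0.007], 0.9), ([0.641, 0.299, -0.004], 0.87), ([0.398, -0.265, 0.001], 0.79), ([0.649, -0.295, -0.002], 0.77), ([0.382, 0.275, 0.0], 0.74), ([0.522, 0.284, 0.002], 0.63)]
pile_spot []
jaw_handle [([0.626, 0.028, 0.107], 0.66)]
pointer []
mark_line [([0.562, -0.008, 0.01], 0.56)]
jar [([0.583, 0.425, -0.0], 0.85)]
stamp [([0.564, -0.459, -0.004], 0.62)]
pot [([0.351, 0.493, 0.004], 0.7)]
jig [([0.506, 0.043, -0.0], 0.79)]
```

View pics/top0.png

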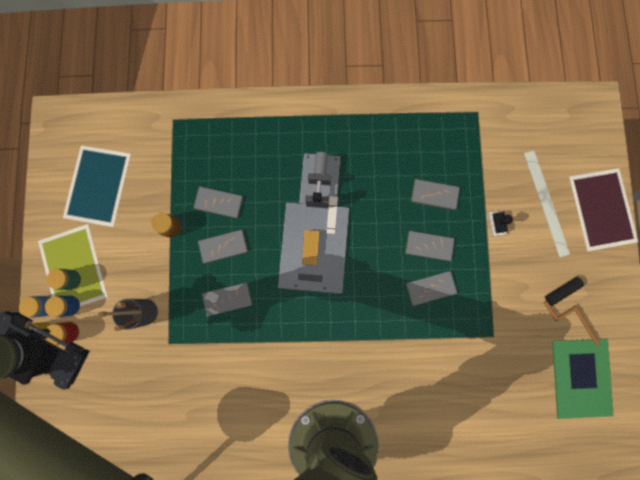

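View pics/scene0.png

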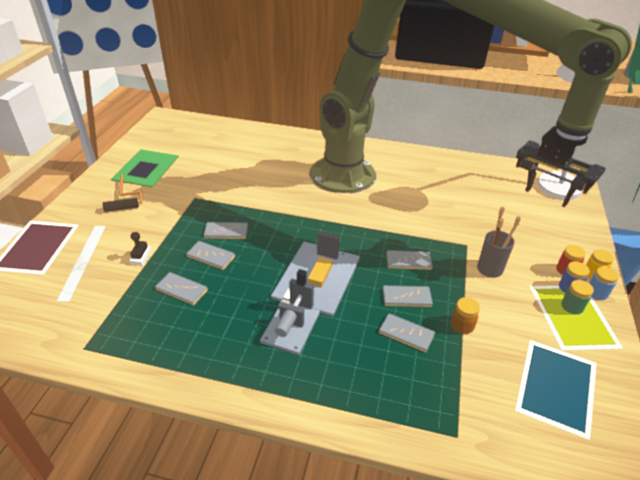

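Six blocks are present: at left px (218,202), (222,246), (227,299) and at right (435,193), (430,245), (431,288). The jig is at centre, with the weight at (311,246), the jaw and handle at (317,198), and the scale at (333,215).

```bash
cat > h.py <<'E'
from bench import ctrl
import numpy as np, cv2, sys
from scipy.spatial.transform import Rotation as R
def cam(c): 
    m=ctrl.camera_model(c); return m
def world(m,px,z):
    u=cv2.undistortPoints(np.array(px,float).reshape(-1,1,2),m['intrinsics'],m['dist_coeffs']).reshape(-1,2)
    r=R.from_rotvec(m['orientation']).apply(np.c_[u,np.ones(len(u))]); o=m['origin']
    return (o+r*((z-o[2])/r[:,2])[:,None])[:,:2]
def project(m,P):
    Rw=R.from_rotvec(m['orientation']).inv(); t=-Rw.apply(m['origin'])
    return cv2.projectPoints(np.array(P,float).reshape(-1,3),Rw.as_rotvec(),t,m['intrinsics'],m['dist_coeffs'])[0].reshape(-1,2)
def tool():
    s=ctrl.get_state(); M=R.from_rotvec(s['tool_rot']).as_matrix(); return s,M
def yaw(M): return np.degrees(np.arctan2(M[1,1],M[0,1]))  # world angle of tool y
def go(x,y,z,ya=None,base=None):
    """base: assume pose (x,y,z,yaw of tool y) instead of the measured one"""
    s,M=tool(); p=s['position']; y0=yaw(M)
    if base is not None: p=np.array(base[:3]); y0=base[3]
    a=np.radians(y0); ty=np.array([np.cos(a),np.sin(a)]); tx=np.array([np.cos(a-np.pi/2),np.sin(a-np.pi/2)])*-1
    d=np.array([x,y])-p[:2]; turn=0 if ya is None else ((ya-y0+90)%180-90)
    print('tx %.1f ty %.1f tz %.1f turn %.2f'%(d@tx*1e3,d@ty*1e3,(p[2]-z)*1e3,-turn/5),'yaw0 %.1f'%y0)
    return (x,y,z,y0+turn)
def rect(m,mask,z,amin):
    out=[]
    for c in cv2.findContours(mask.astype(np.uint8),cv2.RETR_EXTERNAL,cv2.CHAIN_APPROX_NONE)[0]:
        if cv2.contourArea(c)<amin: continue
        w=world(m,c.reshape(-1,2),z); (cx,cy),(a,b),t=cv2.minAreaRect((w*1e3).astype(np.float32))
        if a<b: a,b,t=b,a,t+90
        out.append((round(cx/1e3,4),round(cy/1e3,4),round((t+90)%180-90,1),round(a),round(b),c.reshape(-1,2).mean(0).round().tolist()))
    return out
E
python3 - <<'E'
from h import *
s,M=tool();print(M.round(3),yaw(M))
m=cam('wrist');print(R.from_matrix(M).inv().apply(m['origin']-s['position']),(M.T@R.from_rotvec(m['orientation']).as_matrix()).round(3),m['intrinsics'][0,0])
print(go(s['position'][0]-.0,.58,.4,s and yaw(M)))
im=cv2.imread('pics/top0.png').astype(int);m=cam('top')
print([im[v,u].tolist() for u,v in [(210,200),(425,188),(240,300),(300,140),(300,215)]])
sat=im.max(2)-im.min(2)
g=(im.max(2)>95)&(sat<40)
g=cv2.morphologyEx(g.astype(np.uint8),cv2.MORPH_CLOSE,np.ones((5,5)))
for r in rect(m,g,.012,300): print(r)
E
```

```text
[[-0.892  0.452  0.   ]
 [ 0.452  0.892  0.   ]
 [-0.     0.    -1.   ]] 63.140055914699566
[ 7.33371357e-02 -3.77351236e-05 -1.64938591e-01] [[ 0.001 -0.964 -0.266]
 [ 1.     0.001  0.001]
 [-0.001 -0.266  0.964]] 383.25373759740864
tx 0.1 ty 0.1 tz -179.6 turn -0.00 yaw0 63.1
(np.float64(0.2937209426256959), 0.58, 0.4, np.float64(63.140055914699566))
[[121, 121, 122], [119, 122, 120], [87, 87, 90], [47, 63, 15], [132, 128, 125]]
(0.0512, 0.0487, -42.0, 223, 95, [313.0, 428.0])
(0.4005, -0.274, -76.4, 108, 60, [434.0, 285.0])
(0.5107, -0.2691, 78.8, 121, 61, [430.0, 246.0])
(0.5226, 0.2829, -76.6, 121, 61, [222.0, 246.0])
(0.6432, 0.2959, 76.0, 121, 61, [217.0, 202.0])
(0.6503, -0.2919, 78.0, 121, 62, [435.0, 194.0])
(0.5978, -0.763, 8.6, 212, 165, [605.0, 211.0])
(0.5891, 0.0314, -6.4, 373, 171, [314.0, 221.0])
(0.6192, -0.5947, 14.2, 297, 30, [547.0, 204.0])
(0.5922, 0.6766, -7.6, 437, 213, [85.0, 229.0])
(1.2434, 0.6456, 86.3, 657, 44, [103.0, 3.0])
```

```bash
python3 - <<'E'
from h import *
b=go(.2937,.579,.35); go(.48,.04,.35,83.2,b)
E
```

```text
tx -0.4 ty -0.8 tz -129.6 turn 0.00 yaw0 63.1
tx -409.7 ty -396.7 tz 0.0 turn -4.01 yaw0 63.1
```

```bash
python3 -m crank '[{"tz":-60},{"tz":-120},{"tz":-130}]' 87 20
python3 -m crank '[{"tx":-40,"ty":-40,"tz":0},{"tx":-80,"ty":-80},{"tx":-120,"ty":-120},{"tx":-160,"ty":-160},{"tx":-205,"ty":-200}]'
python3 -m crank '[{"tx":-40,"ty":-40,"turn":-1},{"tx":-80,"ty":-80,"turn":-2},{"tx":-120,"ty":-120,"turn":-3},{"tx":-160,"ty":-160,"turn":-4},{"tx":-205,"ty":-197,"turn":-4}]'
python3 -m crank '[{"tx":0},{"tx":0}]'
python3 - <<'E'
from h import *
s,M=tool();print(s['time'],s['position'],yaw(M))
m=cam('wrist');im,d=ctrl.get_image('wrist');cv2.imwrite('pics/w1.png',im[:,:,::-1])
for q in ['weight','pile_spot','jaw_handle','pointer','mark_line','jig']:
    print(q,[(np.round(r['xyz'],4).tolist(),round(r['confidence'],2)) for r in ctrl.mark_of('wrist',q)][:2])
E
```

```text
1.1 [0.29372094 0.57986844 0.22038782] 63.140055914699566
weight []
pile_spot []
jaw_handle []
pointer []
mark_line []
jig []$[0]: bad value
$[0]: bad value
$[0]: bad value
$[0]: bad value
```

View pics/w1.png

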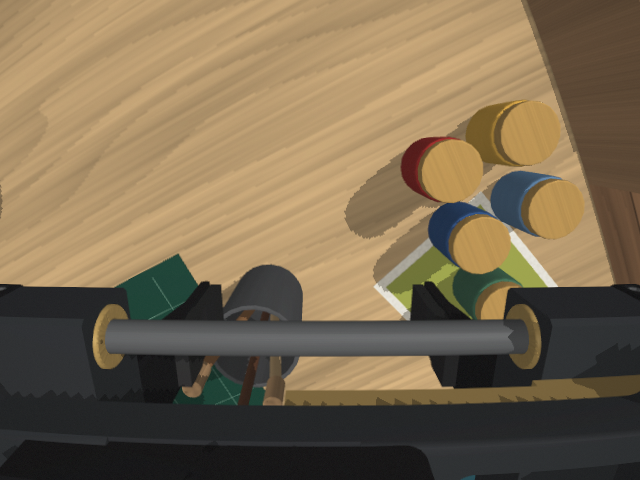

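The view shows the gripper bar across row 340, the brush pot at (265,310) and the colour jars. The usable view is rows 0–285, towards +tool x. The rows need all four keys.

```bash
python3 - <<'E'
from h import *
b=go(.2937,.579,.35); go(.62,.03,.35,83.2,b)
E
python3 -m crank '[{"tx":0,"ty":0,"tz":-60,"turn":0},{"tx":0,"ty":0,"tz":-120,"turn":0},{"tx":0,"ty":0,"tz":-130,"turn":0}]' 87 20
```

```text
tx -0.4 ty -0.8 tz -129.6 turn 0.00 yaw0 63.1
tx -539.1 ty -342.4 tz 0.0 turn -4.01 yaw0 63.1
time: 1.82
position: [0.2944, 0.5815, 0.3564]
tool_rot: [0.729, 3.054, 0.015]
ft_force: [0.6, 0.3, -0.4]
grip_width: 0.999
grip_force: 0.0
```

```bash

python3 -m crank '[{"tx":-50,"ty":-32,"tz":0,"turn":0},{"tx":-100,"ty":-64,"tz":0,"turn":0},{"tx":-150,"ty":-96,"tz":0,"turn":0},{"tx":-200,"ty":-128,"tz":0,"turn":0},{"tx":-250,"ty":-160,"tz":0,"turn":0}]'
python3 -m crank '[{"tx":-50,"ty":-32,"tz":0,"turn":-1},{"tx":-100,"ty":-64,"tz":0,"turn":-2},{"tx":-150,"ty":-96,"tz":0,"turn":-3},{"tx":-200,"ty":-128,"tz":0,"turn":-4},{"tx":-250,"ty":-160,"tz":0,"turn":-4}]'
python3 - <<'E'
from h import *
go(.62,.03,.35,83.2)
E
```

```text
time: 2.45
position: [0.445, 0.3222, 0.3497]
tool_rot: [-0.73, -3.055, 0.001]
ft_force: [0.9, 0.2, 1.0]
grip_width: 0.996
grip_force: 0.0
time: 3.08
position: [0.5957, 0.0668, 0.3498]
tool_rot: [-0.186, -3.136, -0.0]
ft_force: [0.6, 0.9, -0.4]
grip_width: 0.996
grip_force: 0.0
tx -28.5 ty -33.7 tz -0.2 turn -0.00 yaw0 83.2
```

```bash

python3 -m crank '[{"tx":-28,"ty":-34,"tz":0,"turn":0},{"tx":-28,"ty":-34,"tz":0,"turn":0},{"tx":-28,"ty":-34,"tz":0,"turn":0}]'
python3 - <<'E'
from h import *
s,M=tool();print(s['time'],s['position'],yaw(M))
m=cam('wrist');im,d=ctrl.get_image('wrist');cv2.imwrite('pics/w2.png',im[:,:,::-1]);np.save('w2.npy',d);import pickle;pickle.dump(m,open('w2.pkl','wb'))
for q in ['weight','pile_spot','jaw_handle','pointer','mark_line','jig']:
    print(q,[(np.round(r['xyz'],4).tolist(),round(r['confidence'],2)) for r in ctrl.mark_of('wrist',q)][:2])
E
```

```text
time: 3.45
position: [0.6186, 0.0324, 0.3496]
tool_rot: [-0.187, -3.135, -0.001]
ft_force: [-0.7, -0.0, -0.8]
grip_width: 1.004
grip_force: 0.0
3.45 [0.61855091 0.03235184 0.34961293] 83.1797613032796
weight [([0.5125, 0.0469, 0.0138], 0.63)]
pile_spot [([0.5011, 0.0439, 0.0118], 0.98), ([0.5091, -0.2688, -0.0003], 0.33)]
jaw_handle [([0.6291, 0.0248, 0.1107], 0.66)]
pointer [([0.6263, -0.0153, 0.0206], 0.75), ([0.5095, -0.2713, -0.0], 0.69)]
mark_line [([0.5643, -0.0065, 0.0115], 0.76), ([0.5134, 0.0451, 0.0155], 0.32)]
jig [([0.506, 0.0413, -0.0017], 0.84)]
```

View pics/w2.png

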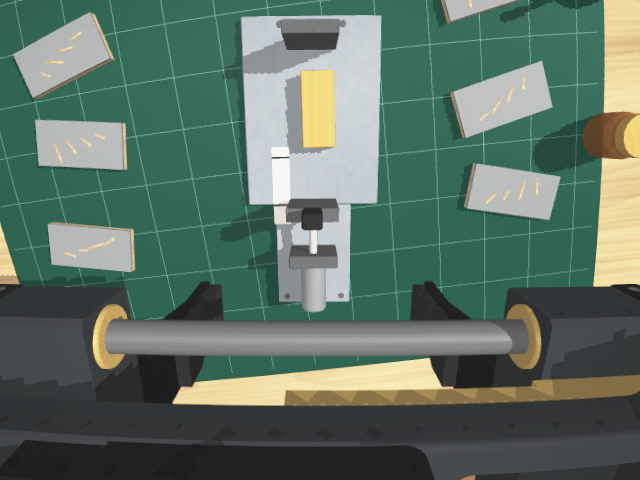

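The jig lies straight in view. The plate corners are at (242,17), (381,15), (378,203) and (248,204), the weight is at (319,108), the black line at (280,156), the handle at (312,218) and the stop at (310,35).

```bash
cat >> h.py <<'E'
def plate(m,im):
    """plate sides -> jig y=0 line and yaw, from green/grey transitions (im BGR)"""
    f=im.astype(float); grn=(f[:,:,1]-f[:,:,2])/f.sum(2)>0.10
    L=[];Rr=[]
    for v in range(25,198,2):
        w=np.where(~grn[v,225:400])[0]
        if len(w)>100: L.append((225+w[0]-.5,v)); Rr.append((225+w[-1]+.5,v))
    out=[]
    for P in (L,Rr):
        W=world(m,P,.012); vx,vy,x0,y0=cv2.fitLine((W*1e3).astype(np.float32),cv2.DIST_HUBER,0,.01,.01).ravel(); s=np.sign(vx)
        out.append((np.degrees(np.arctan2(vy*s,vx*s)),y0+vy/vx*(500-x0)))
    C=[]
    for u in range(260,365,3):
        w=np.where(~grn[5:30,u])[0]
        if len(w): C.append((u,5+w[0]-.5))
    return out,world(m,C,.012).mean(0)
E
python3 - <<'E'
from h import *
import pickle
im=cv2.imread('pics/w2.png');m=pickle.load(open('w2.pkl','rb'))
(a,b),e=plate(m,im);print(a,b,e)
f=im.astype(int)
br=(f[:,:,2]-f[:,:,0]>60);br[:60]=0;br[160:]=0;br[:,:290]=0;br[:,350:]=0
print('weight',rect(m,br,.034,500))
g=((f.max(2)-f.min(2))<30)&(f.max(2)>100);g=cv2.morphologyEx(g.astype(np.uint8),cv2.MORPH_CLOSE,np.ones((9,9)));g[290:]=0
for r in rect(m,g,.012,1500): print(r)
print('line',world(m,[(280,157)],.012), 'stop face top L/R',world(m,[(284,30),(338,30)],.088))
E
```

```text
(np.float32(-6.366407), np.float32(-44.8183)) (np.float32(-6.1049438), np.float32(126.55525)) [0.39800164 0.05270495]
weight [(0.5099, 0.0473, -6.2, 89, 39, [318.0, 108.0])]
(0.648, -0.2893, 78.3, 127, 64, [93.0, 246.0])
(0.6408, 0.2949, 75.9, 126, 62, [511.0, 191.0])
(0.5099, -0.2671, 79.2, 127, 61, [83.0, 144.0])
(0.5205, 0.282, -76.6, 125, 61, [501.0, 99.0])
(0.5723, 0.0328, -6.3, 351, 170, [312.0, 144.0])
(0.3984, -0.2657, -75.6, 126, 65, [64.0, 56.0])
line [[ 0.56109393 -0.00726442]] stop face top L/R [[0.43159143 0.02172976]
 [0.43817588 0.07666404]]
```

```bash
cat >> h.py <<'E'
JY=-6.24; JO=np.array([.5073,.0401])
def jig(x,y=0):
    a=np.radians(JY); return JO+np.array([[np.cos(a),-np.sin(a)],[np.sin(a),np.cos(a)]])@[x/1e3,y/1e3]
E
python3 - <<'E'
from h import *
b=go(.51,.0475,.037,83.76)
c=go(.50,-.13,.037,83.76,b)
E
```

```text
tx 109.7 ty 2.2 tz 313.6 turn -0.11 yaw0 83.2
tx -9.4 ty -177.5 tz 0.0 turn -0.00 yaw0 83.8
```

```bash

python3 -m crank '[{"tx":55,"ty":1,"tz":30,"turn":-0.11},{"tx":110,"ty":2,"tz":80,"turn":-0.11},{"tx":110,"ty":2,"tz":140,"turn":-0.11},{"tx":110,"ty":2,"tz":200,"turn":-0.11},{"tx":110,"ty":2,"tz":250,"turn":-0.11}]' 87 30
python3 -m crank '[{"tx":0,"ty":0,"tz":25,"turn":0},{"tx":0,"ty":0,"tz":50,"turn":0},{"tx":0,"ty":0,"tz":63,"turn":0},{"tx":0,"ty":0,"tz":63,"turn":0}]'
python3 -m crank '[{"tx":0,"ty":0,"tz":0,"turn":0},{"tx":0,"ty":0,"tz":0,"turn":0},{"tx":0,"ty":0,"tz":0,"turn":0},{"tx":0,"ty":0,"tz":0,"turn":0},{"tx":0,"ty":0,"tz":0,"turn":0}]' 0 30
```

```text
time: 4.42
position: [0.5092, 0.047, 0.0988]
tool_rot: [0.171, 3.136, 0.001]
ft_force: [0.4, 0.2, -0.1]
grip_width: 1.0
grip_force: 0.0
time: 4.92
position: [0.5095, 0.0466, 0.0369]
tool_rot: [-0.172, -3.136, 0.001]
ft_force: [0.2, -0.1, -0.2]
grip_width: 1.0
grip_force: 0.0
time: 5.55
position: [0.51, 0.0465, 0.0375]
tool_rot: [0.173, 3.137, 0.0]
ft_force: [0.7, -0.8, -0.4]
grip_width: 0.515
grip_force: 0.0
```

```bash

python3 -m crank '[{"tx":0,"ty":0,"tz":0,"turn":0},{"tx":0,"ty":0,"tz":0,"turn":0},{"tx":0,"ty":0,"tz":0,"turn":0}]'
python3 -m crank '[{"tx":0,"ty":0,"tz":-20,"turn":0},{"tx":0,"ty":0,"tz":-50,"turn":0},{"tx":0,"ty":0,"tz":-50,"turn":0}]'
```

```text
time: 5.92
position: [0.5099, 0.0465, 0.0373]
tool_rot: [-0.173, -3.137, -0.0]
ft_force: [0.7, -0.0, 0.5]
grip_width: 0.176
grip_force: 0.0
time: 6.3
position: [0.5119, 0.0468, 0.0896]
tool_rot: [0.173, 3.132, 0.002]
ft_force: [0.2, -0.0, -0.3]
grip_width: 0.005
grip_force: 0.0
```

The fingers closed on nothing, so I'll look for the weight.

```bash

python3 -m crank '[{"tx":0,"ty":0,"tz":-60,"turn":0},{"tx":-50,"ty":0,"tz":-120,"turn":0},{"tx":-110,"ty":0,"tz":-180,"turn":0},{"tx":-110,"ty":0,"tz":-240,"turn":0},{"tx":-110,"ty":0,"tz":-262,"turn":0}]' 87
python3 -m crank '[{"tx":0,"ty":0,"tz":0,"turn":0},{"tx":0,"ty":0,"tz":0,"turn":0}]'
python3 - <<'E'
from h import *
m=cam('wrist');im,d=ctrl.get_image('wrist');im=im[:,:,::-1].copy();cv2.imwrite('pics/w3.png',im)
print(plate(m,im))
f=im.astype(int);br=(f[:,:,2]-f[:,:,0]>60);br[290:]=0
print(rect(m,br,.034,500))
E
```

```text
time: 6.92
position: [0.6202, 0.0342, 0.35]
tool_rot: [-0.173, -3.136, 0.001]
ft_force: [0.1, -0.4, 0.8]
grip_width: 0.49
grip_force: 0.0
time: 7.18
position: [0.6189, 0.0345, 0.3476]
tool_rot: [-0.173, -3.135, 0.001]
ft_force: [0.0, -0.2, 0.0]
grip_width: 0.721
grip_force: 0.0
([(np.float32(-6.2141967), np.float32(-44.88286)), (np.float32(-6.3106036), np.float32(126.72638))], array([0.39792378, 0.05258223]))
[(0.5098, 0.0471, -5.8, 89, 39, [317.0, 108.0]), (0.5988, 0.4305, 4.1, 378, 74, [620.0, 147.0])]
```

View pics/w3.png

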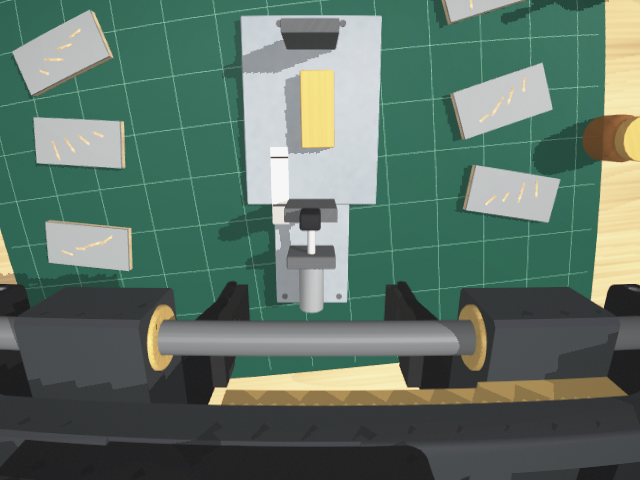

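```bash

python3 - <<'E'
from h import *
print(ctrl.tip_extent,[a for a in dir(ctrl) if a[0]!='_'])
s,M=tool();m=cam('wrist');im,d=ctrl.get_image('wrist');Rw=R.from_rotvec(m['orientation'])
print(s['grip_width'],s['position'],m['origin'],s['joint_positions'])
def P(u,v):
    q=cv2.undistortPoints(np.array([[[u,v]]],float),m['intrinsics'],m['dist_coeffs']).ravel();return (m['origin']+Rw.apply(np.r_[q,1])*d[v,u]).round(4)
for n,u,v in [('weight',317,108),('plate',350,150),('plate2',265,100),('stoptop',310,22),('block',80,140),('table',150,100),('handle',310,215),('fing',232,300),('fing2',404,300),('f3',215,360)]: print(n,P(u,v),d[v,u])
print('tcp px',project(m,s['position']), 'tip',project(m,s['position']+M[:,2]*.019))
E
```

```text
0.019 ['MotionError', 'camera_model', 'close_job', 'get_image', 'get_state', 'mark_of', 'recognise', 'tip_extent']
0.7670618805588176 [0.61850117 0.03460344 0.34709669] [0.54621109 0.04284375 0.51227651] [-0.40795453  0.23641748  0.38785954  1.32639579 -0.08858413  1.59905953
  1.42879443]
weight [0.5079 0.0477 0.0349] 0.45042083
plate [0.5617 0.0841 0.0128] 0.48469964
plate2 [ 0.4893 -0.0151  0.0124] 0.4690752
stoptop [0.4272 0.0493 0.0884] 0.37760028
block [ 0.5067 -0.2629  0.0135] 0.47961316
table [ 4.690e-01 -1.647e-01 -3.000e-04] 0.48026645
handle [0.6184 0.0283 0.1265] 0.39152455
fing [0.6049 0.0016 0.3674] 0.15632947
fing2 [0.612  0.0714 0.3687] 0.15486617
f3 [0.6131 0.0011 0.3993] 0.12764482
tcp px [[315.78590273 302.36731208]] tip [[315.82463633 287.23522021]]
```

```bash

cat > tips.py <<'E'
from h import *
s,M=tool();m=cam('wrist');im,d=ctrl.get_image('wrist');Rw=R.from_rotvec(m['orientation']).as_matrix()
v,u=np.where((d>0.02)&(d<.25));q=cv2.undistortPoints(np.c_[u,v].astype(float).reshape(-1,1,2),m['intrinsics'],m['dist_coeffs']).reshape(-1,2)
P=m['origin']+(np.c_[q,np.ones(len(q))]*d[v,u][:,None])@Rw.T
T=(P-s['position'])@M
i=np.argsort(-T[:,2])[:4000:400];print(s['grip_width'],np.c_[T[i]*1e3,u[i],v[i]].round(0))
E
python3 tips.py
```

```text
0.8143991948342156 [[ 10. -38.  -2. 233. 284.]
 [ 12.  40.  -9. 408. 285.]
 [ 10.  37. -15. 404. 294.]
 [  7.  36. -21. 402. 307.]
 [  6.  35. -26. 404. 314.]
 [  8.  36. -31. 409. 315.]
 [ 12. -43. -36. 201. 313.]
 [ 12.  45. -41. 442. 319.]
 [ -3.  38. -51. 426. 371.]
 [ -7. -38. -52. 206. 382.]]
```

The depth image puts the fingertips near the TCP instead of 19 mm beyond it. I'll check that by feel while going lower.

```bash

python3 tips.py | head -1
python3 -m crank '[{"tx":55,"ty":1,"tz":30,"turn":0},{"tx":109,"ty":2,"tz":80,"turn":0},{"tx":109,"ty":2,"tz":140,"turn":0},{"tx":109,"ty":2,"tz":200,"turn":0},{"tx":109,"ty":2,"tz":250,"turn":0}]' 87 30
python3 -m crank '[{"tx":0,"ty":0,"tz":30,"turn":0},{"tx":0,"ty":0,"tz":60,"turn":0},{"tx":0,"ty":0,"tz":62,"turn":0},{"tx":0,"ty":0,"tz":62,"turn":0}]'
python3 -m crank '[{"tx":0,"ty":0,"tz":2,"turn":0},{"tx":0,"ty":0,"tz":4,"turn":0},{"tx":0,"ty":0,"tz":4,"turn":0}]'
python3 -m crank '[{"tx":0,"ty":0,"tz":2,"turn":0},{"tx":0,"ty":0,"tz":4,"turn":0},{"tx":0,"ty":0,"tz":4,"turn":0}]'
```

```text
0.8556718029078925 [[  2.  38.  -2. 398. 300.]
time: 8.0
position: [0.5095, 0.0485, 0.0968]
tool_rot: [-0.172, -3.136, -0.0]
ft_force: [1.2, -0.3, 0.8]
grip_width: 0.995
grip_force: 0.0
time: 8.5
position: [0.5114, 0.0485, 0.038]
tool_rot: [0.173, 3.136, 0.0]
ft_force: [0.5, 0.2, -0.2]
grip_width: 1.002
grip_force: 0.0
time: 8.88
position: [0.5114, 0.0485, 0.0337]
tool_rot: [0.173, 3.136, 0.0]
ft_force: [0.2, -0.8, -0.3]
grip_width: 1.002
grip_force: 0.0
time: 9.25
position: [0.511, 0.0484, 0.0291]
tool_rot: [-0.173, -3.136, 0.0]
ft_force: [-0.2, 0.4, 0.5]
grip_width: 0.997
grip_force: 0.0
```

```bash

python3 -m crank '[{"tx":0,"ty":0,"tz":2,"turn":0},{"tx":0,"ty":0,"tz":4,"turn":0},{"tx":0,"ty":0,"tz":4,"turn":0}]'
python3 -m crank '[{"tx":0,"ty":0,"tz":2,"turn":0},{"tx":0,"ty":0,"tz":4,"turn":0},{"tx":0,"ty":0,"tz":4,"turn":0}]'
```

```text
time: 9.62
position: [0.511, 0.0484, 0.0251]
tool_rot: [-0.173, -3.136, 0.0]
ft_force: [0.5, -0.5, -0.3]
grip_width: 0.999
grip_force: 0.0
time: 10.0
position: [0.511, 0.0484, 0.0211]
tool_rot: [-0.173, -3.136, 0.0]
ft_force: [-0.7, 0.7, 0.7]
grip_width: 0.999
grip_force: 0.0
```

```bash

for i in 1 2; do python3 -m crank '[{"tx":0,"ty":0,"tz":0,"turn":0},{"tx":0,"ty":0,"tz":0,"turn":0},{"tx":0,"ty":0,"tz":0,"turn":0},{"tx":0,"ty":0,"tz":0,"turn":0}]' 0 30; done; python3 tips.py
```

```text
time: 10.5
position: [0.5112, 0.0484, 0.0214]
tool_rot: [0.173, 3.137, 0.0]
ft_force: [-0.6, 0.1, 0.2]
grip_width: 0.632
grip_force: 0.0
time: 11.0
position: [0.511, 0.0477, 0.0213]
tool_rot: [-0.173, -3.137, 0.001]
ft_force: [-1.1, -3.0, 1.6]
grip_width: 0.456
grip_force: 30.0
0.4562860569281954 [[ 131.  -51.   24.  204.   11.]
 [ 105.  113.   22.  554.   75.]
 [  53. -137.   22.   45.  186.]
 [  56.   91.   22.  501.  178.]
 [  47. -153.   22.   20.  198.]
 [ 114. -142.   22.   19.   60.]
 [ 136. -103.   22.   90.    3.]
 [ 131.  -46.   21.  213.    8.]
 [ 136.  -86.   21.  125.    1.]
 [  29. -124.   21.   76.  231.]]
```

```bash

python3 -m crank '[{"tx":0,"ty":0,"tz":-30,"turn":0},{"tx":-5,"ty":-40,"tz":-50,"turn":0},{"tx":-9,"ty":-90,"tz":-50,"turn":0},{"tx":-9,"ty":-140,"tz":-50,"turn":0},{"tx":-9,"ty":-178,"tz":-50,"turn":0}]'
python3 -m crank '[{"tx":0,"ty":0,"tz":0,"turn":0},{"tx":0,"ty":0,"tz":30,"turn":0},{"tx":0,"ty":0,"tz":50,"turn":0},{"tx":0,"ty":0,"tz":58,"turn":0},{"tx":0,"ty":0,"tz":60,"turn":0}]'
python3 -m crank '[{"tx":0,"ty":0,"tz":1,"turn":0},{"tx":0,"ty":0,"tz":2,"turn":0},{"tx":0,"ty":0,"tz":2,"turn":0}]'
```

```text
time: 11.68
position: [0.499, -0.1308, 0.0701]
tool_rot: [-0.175, -3.135, -0.001]
ft_force: [0.2, 0.7, -6.2]
grip_width: 0.453
grip_force: 30.0
time: 12.3
position: [0.5002, -0.1285, 0.0107]
tool_rot: [-0.171, -3.136, -0.001]
ft_force: [1.1, 0.7, -7.2]
grip_width: 0.457
grip_force: 30.0
time: 12.68
position: [0.5009, -0.1295, 0.0098]
tool_rot: [0.173, 3.136, 0.0]
ft_force: [0.4, 0.2, -6.4]
grip_width: 0.455
grip_force: 30.0
```

```bash

python3 -m crank '[{"tx":0,"ty":0,"tz":1,"turn":0},{"tx":0,"ty":0,"tz":1,"turn":0},{"tx":0,"ty":0,"tz":1,"turn":0}]'
python3 -m crank '[{"tx":0,"ty":0,"tz":0,"turn":0},{"tx":0,"ty":0,"tz":0,"turn":0},{"tx":0,"ty":0,"tz":0,"turn":0},{"tx":0,"ty":0,"tz":0,"turn":0},{"tx":0,"ty":0,"tz":0,"turn":0}]' 75
python3 -m crank '[{"tx":0,"ty":0,"tz":2,"turn":0},{"tx":0,"ty":0,"tz":2,"turn":0},{"tx":0,"ty":0,"tz":2,"turn":0}]'
python3 -m crank '[{"tx":0,"ty":0,"tz":2,"turn":0},{"tx":0,"ty":0,"tz":2,"turn":0},{"tx":0,"ty":0,"tz":2,"turn":0}]'
```

```text
time: 13.05
position: [0.501, -0.1295, 0.0093]
tool_rot: [0.173, 3.136, 0.001]
ft_force: [-3.9, 0.6, 5.7]
grip_width: 0.456
grip_force: 30.0
time: 13.68
position: [0.5006, -0.1295, 0.0083]
tool_rot: [0.173, 3.137, 0.0]
ft_force: [-0.7, -0.0, 0.1]
grip_width: 0.848
grip_force: 0.0
time: 14.05
position: [0.5005, -0.1295, 0.0063]
tool_rot: [-0.173, -3.137, -0.0]
ft_force: [-0.0, -0.0, 0.8]
grip_width: 0.859
grip_force: 0.0
time: 14.42
position: [0.5006, -0.1295, 0.0044]
tool_rot: [0.173, 3.137, 0.0]
ft_force: [-0.1, -0.1, 0.9]
grip_width: 0.86
grip_force: 0.0
```

```bash
cat >> h.py <<'E'
def goturn(x,y,z,ya,base=None):
    """as go, but take yaw literally (no half-turn wrap)"""
    s,M=tool(); p=s['position']; y0=yaw(M)
    if base is not None: p=np.array(base[:3]); y0=base[3]
    a=np.radians(y0); ty=np.array([np.cos(a),np.sin(a)]); tx=np.array([-np.sin(a),np.cos(a)])
    d=np.array([x,y])-p[:2]
    print('tx %.1f ty %.1f tz %.1f turn %.2f'%(d@tx*1e3,d@ty*1e3,(p[2]-z)*1e3,-(ya-y0)/5)); return (x,y,z,ya)
E
python3 - <<'E'
from h import *
goturn(.5103,-.268,.004,-11)
E
```

```text
tx -24.9 ty -136.6 tz 0.4 turn 18.94
```

```bash

python3 -m crank '[{"tx":0,"ty":0,"tz":-50,"turn":0},{"tx":-5,"ty":-30,"tz":-90,"turn":2},{"tx":-15,"ty":-70,"tz":-90,"turn":4},{"tx":-25,"ty":-110,"tz":-90,"turn":6},{"tx":-25,"ty":-137,"tz":-90,"turn":8}]' 87 30
python3 -m crank '[{"tx":0,"ty":0,"tz":0,"turn":2},{"tx":0,"ty":0,"tz":0,"turn":4},{"tx":0,"ty":0,"tz":0,"turn":6},{"tx":0,"ty":0,"tz":0,"turn":8},{"tx":0,"ty":0,"tz":0,"turn":10}]'
python3 -m crank '[{"tx":0,"ty":0,"tz":0,"turn":0.94},{"tx":0,"ty":0,"tz":0,"turn":0.94}]'
python3 - <<'E'
from h import *
print(goturn(.5103,-.268,.004,-11))
E
```

```text
time: 15.05
position: [0.5105, -0.2706, 0.0947]
tool_rot: [1.245, 2.883, -0.001]
ft_force: [0.4, 0.2, -1.1]
grip_width: 0.998
grip_force: 0.0
time: 15.68
position: [0.5104, -0.2683, 0.0944]
tool_rot: [-2.346, -2.089, -0.0]
ft_force: [-0.2, 0.6, -0.6]
grip_width: 0.999
grip_force: 0.0
time: 15.92
position: [0.5104, -0.2683, 0.0943]
tool_rot: [-2.423, -1.999, 0.0]
ft_force: [-0.5, -1.7, 0.3]
grip_width: 1.0
grip_force: 0.0
tx 0.3 ty -0.1 tz 90.3 turn 0.01
(0.5103, -0.268, 0.004, -11)
```

```bash

python3 -m crank '[{"tx":0,"ty":0,"tz":50,"turn":0},{"tx":0,"ty":0,"tz":80,"turn":0},{"tx":0,"ty":0,"tz":90,"turn":0},{"tx":0,"ty":0,"tz":90,"turn":0}]' 87 30
for i in 1 2; do python3 -m crank '[{"tx":0,"ty":0,"tz":0,"turn":0},{"tx":0,"ty":0,"tz":0,"turn":0},{"tx":0,"ty":0,"tz":0,"turn":0}]' 0 30;done
python3 - <<'E'
from h import *
x,y=jig(-6); print(x,y);b=goturn(x,y,.017,83.76)
E
```

```text
time: 16.42
position: [0.5103, -0.2686, 0.0044]
tool_rot: [-2.424, -1.999, 0.001]
ft_force: [0.6, -1.1, 0.4]
grip_width: 1.001
grip_force: 0.0
time: 16.8
position: [0.5109, -0.2685, 0.0051]
tool_rot: [2.423, 1.998, 0.002]
ft_force: [0.0, -0.2, -0.4]
grip_width: 0.744
grip_force: 0.0
time: 17.18
position: [0.5107, -0.2684, 0.0048]
tool_rot: [2.424, 1.998, 0.001]
ft_force: [-1.2, 0.0, 5.4]
grip_width: 0.682
grip_force: 30.0
0.5013355480563839 0.04075216026580511
tx 301.7 ty -68.2 tz -12.2 turn -18.95
```

```bash

python3 -m crank '[{"tx":0,"ty":0,"tz":-50,"turn":0},{"tx":10,"ty":-2,"tz":-100,"turn":0},{"tx":60,"ty":-14,"tz":-110,"turn":-2},{"tx":120,"ty":-27,"tz":-110,"turn":-4},{"tx":180,"ty":-41,"tz":-110,"turn":-6}]'
python3 - <<'E'
from h import *
x,y=jig(-6);b=goturn(x,y,.10,83.76)
E
```

```text
time: 17.8
position: [0.5042, -0.0821, 0.1143]
tool_rot: [1.818, 2.562, 0.001]
ft_force: [0.3, 0.7, -1.0]
grip_width: 0.68
grip_force: 30.0
tx 116.9 ty 37.9 tz 14.3 turn -12.90
```

```bash

python3 -m crank '[{"tx":50,"ty":18,"tz":0,"turn":-2},{"tx":100,"ty":32,"tz":0,"turn":-4},{"tx":117,"ty":38,"tz":14,"turn":-6},{"tx":117,"ty":38,"tz":14,"turn":-8},{"tx":117,"ty":38,"tz":14,"turn":-10}]'
python3 -m crank '[{"tx":0,"ty":0,"tz":10,"turn":-2},{"tx":0,"ty":0,"tz":30,"turn":-2.9},{"tx":0,"ty":0,"tz":50,"turn":-2.9},{"tx":0,"ty":0,"tz":50,"turn":-2.9}]'
python3 - <<'E'
from h import *
x,y=jig(-6);b=goturn(x,y,.017,83.76)
E
```

```text
time: 18.42
position: [0.5017, 0.0393, 0.0995]
tool_rot: [-0.562, -3.09, 0.001]
ft_force: [0.3, -0.7, -1.4]
grip_width: 0.681
grip_force: 30.0
time: 18.92
position: [0.5005, 0.0386, 0.0486]
tool_rot: [-0.179, -3.133, 0.002]
ft_force: [-0.3, 0.0, -1.1]
grip_width: 0.679
grip_force: 30.0
tx -0.6 ty 2.2 tz 31.6 turn -0.06
```

```bash

python3 -m crank '[{"tx":-1,"ty":2,"tz":20,"turn":-0.06},{"tx":-1,"ty":2,"tz":29,"turn":-0.06},{"tx":-1,"ty":2,"tz":29,"turn":-0.06}]'
python3 - <<'E'
from h import *
x,y=jig(-6);b=goturn(x,y,.0165,83.76)
E
```

```text
time: 19.3
position: [0.5032, 0.0408, 0.0212]
tool_rot: [-0.17, -3.136, 0.001]
ft_force: [0.5, 0.4, -1.4]
grip_width: 0.68
grip_force: 30.0
tx 1.9 ty -0.2 tz 4.7 turn 0.00
```

```bash

python3 -m crank '[{"tx":1,"ty":0,"tz":3,"turn":0},{"tx":1,"ty":0,"tz":4,"turn":0},{"tx":1,"ty":0,"tz":4,"turn":0}]'
python3 -m crank '[{"tx":0,"ty":0,"tz":0,"turn":0},{"tx":0,"ty":0,"tz":0,"turn":0},{"tx":0,"ty":0,"tz":0,"turn":0}]' 87
python3 - <<'E'
from h import *
s,M=tool();b=goturn(s['position'][0],s['position'][1],.20,83.76);b=goturn(.6492,-.291,.094,-12,b); s=ctrl.get_state();print(s['position'],s['joint_positions'][6])
E
```

```text
time: 19.68
position: [0.5027, 0.0411, 0.0176]
tool_rot: [0.17, 3.137, 0.0]
ft_force: [-0.1, -0.3, -0.9]
grip_width: 0.678
grip_force: 30.0
time: 20.05
position: [0.5027, 0.0411, 0.0175]
tool_rot: [0.17, 3.137, 0.0]
ft_force: [-0.1, -0.5, -0.3]
grip_width: 0.933
grip_force: 0.0
tx 0.0 ty 0.0 tz -182.5 turn 0.01
tx -181.7 ty -314.2 tz 106.0 turn 19.15
[0.50272255 0.04111012 0.01750278] 1.4515632474407936
```

```bash

python3 -m crank '[{"tx":0,"ty":0,"tz":-60,"turn":0},{"tx":-20,"ty":0,"tz":-120,"turn":0},{"tx":-70,"ty":0,"tz":-180,"turn":0},{"tx":-118,"ty":0,"tz":-230,"turn":0},{"tx":-118,"ty":0,"tz":-230,"turn":0}]'
python3 -m crank '[{"tx":0,"ty":0,"tz":0,"turn":0},{"tx":0,"ty":0,"tz":0,"turn":0}]'
cat > look.py <<'E'
from h import *
import sys
m=cam('wrist');im,d=ctrl.get_image('wrist');im=im[:,:,::-1].copy();cv2.imwrite('pics/%s.png'%sys.argv[1],im)
(a,b),e=plate(m,im);print('plate',a,b,e)
f=im.astype(int);g=((f.max(2)-f.min(2))<30)&(f.max(2)>100);g=cv2.morphologyEx(g.astype(np.uint8),cv2.MORPH_CLOSE,np.ones((9,9)));g[290:]=0
for r in rect(m,g,.012,1200): print(r)
cv2.imwrite('pics/%sc.png'%sys.argv[1],cv2.resize(im[0:240,210:410],None,fx=2.5,fy=2.5,interpolation=cv2.INTER_CUBIC))
E
python3 look.py w4
```

```text
time: 20.68
position: [0.623, 0.028, 0.2506]
tool_rot: [0.17, 3.132, 0.0]
ft_force: [-0.5, 0.1, -1.5]
grip_width: 0.995
grip_force: 0.0
time: 20.92
position: [0.6186, 0.0283, 0.246]
tool_rot: [-0.17, -3.135, 0.0]
ft_force: [-0.5, 0.1, -0.2]
grip_width: 0.996
grip_force: 0.0
plate (np.float32(-6.267017), np.float32(-44.720467)) (np.float32(-4.110123), np.float32(123.8099)) [0.4187642  0.04515678]
(0.6481, -0.2879, 79.1, 127, 66, [46.0, 264.0])
(0.6404, 0.2943, 76.0, 127, 61, [559.0, 206.0])
(0.5207, 0.2814, -76.6, 126, 61, [551.0, 92.0])
(0.5597, 0.0343, -6.3, 293, 170, [316.0, 132.0])
(0.4086, -0.236, 77.9, 80, 75, [27.0, 32.0])
```

View pics/w4c.png

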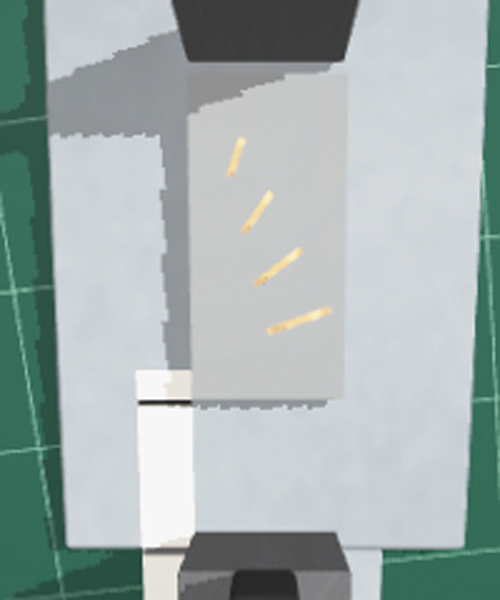

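The first block's sides line up with the stop's (crop columns 188 and 346 for both), with a gap of about 3 mm to the stop. On to the next block.

```bash
python3 - <<'E'
from h import *
b=goturn(.649,-.2905,.08,-11.6)
E
```

```text
tx -64.8 ty -313.8 tz 165.9 turn 19.08
```

```bash

python3 -m crank '[{"tx":-12,"ty":-60,"tz":0,"turn":2},{"tx":-25,"ty":-120,"tz":10,"turn":4},{"tx":-37,"ty":-175,"tz":40,"turn":6},{"tx":-50,"ty":-230,"tz":60,"turn":8},{"tx":-60,"ty":-285,"tz":80,"turn":10}]'
python3 - <<'E'
from h import *
b=goturn(.649,-.2905,.06,-11.6)
E
```

```text
time: 21.6
position: [0.6478, -0.2621, 0.1656]
tool_rot: [-1.486, -2.766, -0.001]
ft_force: [1.1, -0.4, 0.0]
grip_width: 1.008
grip_force: 0.0
tx -24.3 ty -14.6 tz 105.6 turn 9.02
```

```bash

python3 -m crank '[{"tx":-24,"ty":-15,"tz":25,"turn":2},{"tx":-24,"ty":-15,"tz":50,"turn":4},{"tx":-24,"ty":-15,"tz":75,"turn":6},{"tx":-24,"ty":-15,"tz":100,"turn":8},{"tx":-24,"ty":-15,"tz":105,"turn":9}]'
python3 -m crank '[{"tx":0,"ty":0,"tz":0,"turn":0}]'
python3 - <<'E'
from h import *
b=goturn(.649,-.2905,.004,-11.6)
E
```

```text
time: 22.22
position: [0.6472, -0.288, 0.0589]
tool_rot: [-2.428, -1.986, 0.003]
ft_force: [-0.1, 0.5, -0.0]
grip_width: 0.999
grip_force: 0.0
time: 22.35
position: [0.6482, -0.2887, 0.0608]
tool_rot: [-2.425, -1.993, 0.002]
ft_force: [0.1, 0.3, 0.1]
grip_width: 0.997
grip_force: 0.0
tx -1.6 ty 1.1 tz 56.8 turn 0.09
```

```bash

python3 -m crank '[{"tx":-1,"ty":1,"tz":40,"turn":0.1},{"tx":-1,"ty":1,"tz":56,"turn":0.1},{"tx":-1,"ty":1,"tz":56,"turn":0.1}]' 87 30
python3 -m crank '[{"tx":0,"ty":0,"tz":0,"turn":0},{"tx":0,"ty":0,"tz":0,"turn":0},{"tx":0,"ty":0,"tz":0,"turn":0},{"tx":0,"ty":0,"tz":0,"turn":0},{"tx":0,"ty":0,"tz":0,"turn":0}]' 0 30
python3 - <<'E'
from h import *
x,y=jig(-6);b=goturn(x,y,.12,83.76)
E
```

```text
time: 22.72
position: [0.6494, -0.2903, 0.0053]
tool_rot: [-2.434, -1.983, 0.001]
ft_force: [0.5, -0.1, 0.2]
grip_width: 1.0
grip_force: 0.0
time: 23.35
position: [0.6506, -0.2911, 0.007]
tool_rot: [2.436, 1.983, 0.001]
ft_force: [0.2, 0.7, 3.8]
grip_width: 0.679
grip_force: 30.0
tx 294.6 ty -213.5 tz -113.0 turn -19.09
```

```bash

python3 -m crank '[{"tx":0,"ty":0,"tz":-50,"turn":0},{"tx":35,"ty":-25,"tz":-100,"turn":-1},{"tx":80,"ty":-58,"tz":-115,"turn":-3},{"tx":128,"ty":-92,"tz":-115,"turn":-5},{"tx":176,"ty":-127,"tz":-115,"turn":-7}]'
python3 - <<'E'
from h import *
x,y=jig(-6);b=goturn(x,y,.10,83.76)
E
```

```text
time: 23.98
position: [0.5609, -0.0911, 0.1213]
tool_rot: [1.72, 2.629, 0.001]
ft_force: [0.4, 0.2, -0.6]
grip_width: 0.677
grip_force: 30.0
tx 144.6 ty -1.7 tz 21.3 turn -12.03
```

```bash

python3 -m crank '[{"tx":45,"ty":0,"tz":0,"turn":-2},{"tx":90,"ty":-1,"tz":0,"turn":-4},{"tx":135,"ty":-2,"tz":10,"turn":-6},{"tx":143,"ty":-2,"tz":20,"turn":-8},{"tx":143,"ty":-2,"tz":20,"turn":-10}]'
python3 -m crank '[{"tx":0,"ty":0,"tz":10,"turn":-2},{"tx":0,"ty":0,"tz":30,"turn":-2},{"tx":0,"ty":0,"tz":45,"turn":-2},{"tx":0,"ty":0,"tz":45,"turn":-2}]'
python3 - <<'E'
from h import *
x,y=jig(-6);b=goturn(x,y,.030,83.76)
E
```

```text
time: 24.6
position: [0.5019, 0.039, 0.1004]
tool_rot: [-0.443, -3.108, -0.0]
ft_force: [0.3, -0.6, -1.1]
grip_width: 0.679
grip_force: 30.0
time: 25.1
position: [0.5021, 0.0373, 0.0552]
tool_rot: [-0.185, -3.134, 0.002]
ft_force: [-0.1, 0.2, -1.1]
grip_width: 0.675
grip_force: 30.0
tx 1.2 ty 3.3 tz 25.2 turn -0.10
```

```bash

python3 -m crank '[{"tx":1,"ty":3.3,"tz":10,"turn":-0.1},{"tx":1,"ty":3.3,"tz":22,"turn":-0.1},{"tx":1,"ty":3.3,"tz":22,"turn":-0.1},{"tx":1,"ty":3.3,"tz":22,"turn":-0.1}]'
python3 - <<'E'
from h import *
x,y=jig(-6);b=goturn(x,y,.030,83.76)
E
```

```text
time: 25.6
position: [0.5029, 0.041, 0.0344]
tool_rot: [0.17, 3.137, -0.0]
ft_force: [-0.0, -0.6, -1.1]
grip_width: 0.676
grip_force: 30.0
tx 1.5 ty -0.4 tz 4.4 turn 0.00
```

```bash

python3 -m crank '[{"tx":1,"ty":-0.4,"tz":2,"turn":0},{"tx":1,"ty":-0.4,"tz":4,"turn":0},{"tx":1,"ty":-0.4,"tz":4,"turn":0}]'
python3 -m crank '[{"tx":0,"ty":0,"tz":1,"turn":0},{"tx":0,"ty":0,"tz":1,"turn":0}]'
python3 -m crank '[{"tx":0,"ty":0,"tz":0,"turn":0},{"tx":0,"ty":0,"tz":0,"turn":0},{"tx":0,"ty":0,"tz":0,"turn":0}]' 87
python3 - <<'E'
from h import *
x,y=jig(-6);b=goturn(x,y,.1,83.76); b=goturn(.3975,-.267,.06,14.3,b)
E
```

```text
time: 25.98
position: [0.5018, 0.0408, 0.0309]
tool_rot: [0.17, 3.137, 0.001]
ft_force: [-1.5, -0.5, 5.8]
grip_width: 0.679
grip_force: 30.0
time: 26.22
position: [0.5019, 0.0408, 0.0308]
tool_rot: [-0.17, -3.136, -0.002]
ft_force: [-5.4, -0.2, 13.9]
grip_width: 0.674
grip_force: 30.0
time: 26.6
position: [0.5017, 0.0408, 0.0292]
tool_rot: [0.17, 3.137, -0.0]
ft_force: [-0.3, 0.8, -0.2]
grip_width: 0.929
grip_force: 0.0
tx 0.3 ty -0.1 tz -70.8 turn 0.01
tx 69.8 ty -317.2 tz 40.0 turn 13.89
```

```bash

python3 -m crank '[{"tx":0,"ty":0,"tz":-60,"turn":0},{"tx":5,"ty":-40,"tz":-80,"turn":1},{"tx":20,"ty":-95,"tz":-80,"turn":3},{"tx":32,"ty":-150,"tz":-80,"turn":5},{"tx":45,"ty":-205,"tz":-80,"turn":7}]'
python3 - <<'E'
from h import *
b=goturn(.399,-.268,.06,14.2)
E
```

```text
time: 27.22
position: [0.4342, -0.1596, 0.1094]
tool_rot: [1.113, 2.937, 0.001]
ft_force: [0.8, 0.1, -0.0]
grip_width: 1.004
grip_force: 0.0
tx -45.5 ty -104.6 tz 49.4 turn 6.86
```

```bash

python3 -m crank '[{"tx":-22,"ty":-50,"tz":10,"turn":2},{"tx":-45,"ty":-100,"tz":30,"turn":4},{"tx":-45,"ty":-103,"tz":49,"turn":6},{"tx":-45,"ty":-103,"tz":49,"turn":6.86},{"tx":-45,"ty":-103,"tz":49,"turn":6.86}]'
python3 - <<'E'
from h import *
b=goturn(.399,-.268,.005,14.2)
E
```

```text
time: 27.85
position: [0.4005, -0.2654, 0.06]
tool_rot: [-1.923, -2.484, 0.001]
ft_force: [-0.4, 0.4, 1.2]
grip_width: 1.0
grip_force: 0.0
tx -2.1 ty -2.1 tz 55.0 turn 0.06
```

```bash

python3 -m crank '[{"tx":-1.5,"ty":-2,"tz":40,"turn":0},{"tx":-1.5,"ty":-2,"tz":55,"turn":0},{"tx":-1.5,"ty":-2,"tz":55,"turn":0}]' 87 30
python3 -m crank '[{"tx":0,"ty":0,"tz":0,"turn":0},{"tx":0,"ty":0,"tz":0,"turn":0},{"tx":0,"ty":0,"tz":0,"turn":0},{"tx":0,"ty":0,"tz":0,"turn":0},{"tx":0,"ty":0,"tz":0,"turn":0}]' 0 30
python3 - <<'E'
from h import *
x,y=jig(-6);b=goturn(x,y,.12,83.76)
E
```

```text
time: 28.22
position: [0.3985, -0.2667, 0.0046]
tool_rot: [-1.921, -2.484, 0.002]
ft_force: [0.1, -0.5, 0.4]
grip_width: 0.995
grip_force: 0.0
time: 28.85
position: [0.3995, -0.2673, 0.0057]
tool_rot: [1.923, 2.484, 0.001]
ft_force: [-1.4, 1.4, 4.2]
grip_width: 0.68
grip_force: 30.0
tx 272.7 ty 175.7 tz -114.3 turn -13.85
```

```bash

python3 -m crank '[{"tx":0,"ty":0,"tz":-50,"turn":0},{"tx":40,"ty":26,"tz":-100,"turn":-1},{"tx":90,"ty":58,"tz":-115,"turn":-3},{"tx":136,"ty":88,"tz":-115,"turn":-5},{"tx":182,"ty":117,"tz":-115,"turn":-7}]'
python3 - <<'E'
from h import *
x,y=jig(-6);b=goturn(x,y,.10,83.76)
E
```

```text
time: 29.48
position: [0.4677, -0.0591, 0.1209]
tool_rot: [1.077, 2.95, 0.005]
ft_force: [0.4, -0.6, -1.0]
grip_width: 0.677
grip_force: 30.0
tx 38.6 ty 98.0 tz 20.9 turn -6.78
```

```bash

python3 -m crank '[{"tx":20,"ty":48,"tz":0,"turn":-2},{"tx":38,"ty":96,"tz":0,"turn":-4},{"tx":38,"ty":96,"tz":10,"turn":-6},{"tx":38,"ty":96,"tz":35,"turn":-6.8},{"tx":38,"ty":96,"tz":45,"turn":-6.8}]'
python3 -m crank '[{"tx":0,"ty":0,"tz":0,"turn":0},{"tx":0,"ty":0,"tz":0,"turn":0}]'
python3 - <<'E'
from h import *
x,y=jig(-6);b=goturn(x,y,.044,83.76)
E
```

```text
time: 30.1
position: [0.4992, 0.0358, 0.0739]
tool_rot: [-0.18, -3.134, 0.002]
ft_force: [0.2, 0.3, -0.9]
grip_width: 0.685
grip_force: 30.0
time: 30.35
position: [0.501, 0.0358, 0.0761]
tool_rot: [0.18, 3.135, 0.001]
ft_force: [-0.2, 0.3, -0.1]
grip_width: 0.682
grip_force: 30.0
tx 0.2 ty 4.9 tz 32.1 turn -0.07
```

```bash

python3 -m crank '[{"tx":0,"ty":5,"tz":10,"turn":-0.1},{"tx":0,"ty":5,"tz":25,"turn":-0.1},{"tx":0,"ty":5,"tz":28,"turn":-0.1},{"tx":0,"ty":5,"tz":28,"turn":-0.1}]'
python3 - <<'E'
from h import *
x,y=jig(-6);b=goturn(x,y,.042,83.76)
E
```

```text
time: 30.85
position: [0.5006, 0.0406, 0.0468]
tool_rot: [-0.165, -3.136, 0.001]
ft_force: [-0.3, -1.0, -0.3]
grip_width: 0.681
grip_force: 30.0
tx -0.7 ty 0.2 tz 4.8 turn 0.04
```

```bash

python3 -m crank '[{"tx":-0.5,"ty":0,"tz":2,"turn":0},{"tx":-0.5,"ty":0,"tz":4,"turn":0},{"tx":-0.5,"ty":0,"tz":4.6,"turn":0}]'
python3 -m crank '[{"tx":0,"ty":0,"tz":0,"turn":0},{"tx":0,"ty":0,"tz":0,"turn":0},{"tx":0,"ty":0,"tz":0,"turn":0}]' 87
python3 - <<'E'
from h import *
x,y=jig(-6);b=goturn(x,y,.1,83.76); b=goturn(.5215,.2825,.06,13.4,b)
E
```

```text
time: 31.22
position: [0.5015, 0.0409, 0.0428]
tool_rot: [0.165, 3.137, 0.0]
ft_force: [-0.1, 0.1, -0.8]
grip_width: 0.678
grip_force: 30.0
time: 31.6
position: [0.5016, 0.0409, 0.0429]
tool_rot: [0.165, 3.137, 0.0]
ft_force: [0.1, -0.9, 0.6]
grip_width: 0.932
grip_force: 0.0
tx 0.3 ty -0.2 tz -57.1 turn 0.05
tx 6.2 ty 242.5 tz 40.0 turn 14.07
```

```bash

python3 -m crank '[{"tx":0,"ty":0,"tz":-60,"turn":0},{"tx":1,"ty":40,"tz":-80,"turn":1},{"tx":3,"ty":100,"tz":-80,"turn":3},{"tx":5,"ty":155,"tz":-80,"turn":5},{"tx":6,"ty":210,"tz":-80,"turn":7}]'
python3 - <<'E'
from h import *
b=goturn(.5215,.2825,.06,13.4)
E
```

```text
time: 32.22
position: [0.5175, 0.2523, 0.1231]
tool_rot: [1.108, 2.939, 0.002]
ft_force: [0.9, 0.5, -0.3]
grip_width: 1.002
grip_force: 0.0
tx 16.9 ty 25.3 tz 63.1 turn 7.06
```

```bash

python3 -m crank '[{"tx":10,"ty":16,"tz":15,"turn":2},{"tx":17,"ty":25,"tz":40,"turn":4},{"tx":17,"ty":25,"tz":63,"turn":6},{"tx":17,"ty":25,"tz":63,"turn":7.06},{"tx":17,"ty":25,"tz":63,"turn":7.06}]'
python3 - <<'E'
from h import *
b=goturn(.5215,.2825,.005,13.4)
print([(np.round(r['xyz'],3).tolist(),round(r['confidence'],2)) for c in ['top'] if ctrl.get_image(c) for r in ctrl.mark_of(c,'block1')])
E
```

```text
time: 32.85
position: [0.521, 0.2803, 0.0595]
tool_rot: [1.939, 2.471, -0.001]
ft_force: [0.1, 0.4, 0.4]
grip_width: 1.001
grip_force: 0.0
tx 2.0 ty 1.0 tz 54.5 turn 0.07
[([0.517, 0.285, -0.001], 0.96), ([0.501, 0.038, 0.033], 0.88), ([0.642, 0.297, 0.002], 0.77), ([0.376, 0.269, -0.001], 0.66)]
```

```bash

python3 -m crank '[{"tx":1.5,"ty":1,"tz":40,"turn":0},{"tx":1.5,"ty":1,"tz":54.5,"turn":0},{"tx":1.5,"ty":1,"tz":54.5,"turn":0}]' 87 30
python3 -m crank '[{"tx":0,"ty":0,"tz":0,"turn":0},{"tx":0,"ty":0,"tz":0,"turn":0},{"tx":0,"ty":0,"tz":0,"turn":0},{"tx":0,"ty":0,"tz":0,"turn":0},{"tx":0,"ty":0,"tz":0,"turn":0}]' 0 30
python3 - <<'E'
from h import *
x,y=jig(-6);b=goturn(x,y,.13,83.76)
E
```

```text
time: 33.33
position: [0.5212, 0.2815, 0.0047]
tool_rot: [-1.94, -2.47, 0.003]
ft_force: [1.4, 0.5, 0.5]
grip_width: 1.004
grip_force: 0.0
time: 33.95
position: [0.5219, 0.2823, 0.0058]
tool_rot: [-1.941, -2.47, -0.001]
ft_force: [-0.4, -0.3, 4.6]
grip_width: 0.679
grip_force: 30.0
tx -229.8 ty -77.2 tz -124.2 turn -14.01
```

```bash

python3 -m crank '[{"tx":0,"ty":0,"tz":-50,"turn":0},{"tx":-30,"ty":-10,"tz":-100,"turn":-1},{"tx":-75,"ty":-25,"tz":-125,"turn":-3},{"tx":-115,"ty":-39,"tz":-125,"turn":-5},{"tx":-155,"ty":-52,"tz":-125,"turn":-7}]'
python3 - <<'E'
from h import *
x,y=jig(-6);b=goturn(x,y,.10,83.76)
E
```

```text
time: 34.58
position: [0.5076, 0.1178, 0.1305]
tool_rot: [1.1, 2.943, 0.002]
ft_force: [0.5, -0.3, -0.2]
grip_width: 0.68
grip_force: 30.0
tx -45.8 ty -62.3 tz 30.5 turn -6.95
```

```bash

python3 -m crank '[{"tx":-30,"ty":-40,"tz":0,"turn":-2},{"tx":-43,"ty":-60,"tz":0,"turn":-4},{"tx":-43,"ty":-60,"tz":10,"turn":-6},{"tx":-43,"ty":-60,"tz":30,"turn":-6.9},{"tx":-43,"ty":-60,"tz":40,"turn":-6.9}]'
python3 -m crank '[{"tx":0,"ty":0,"tz":0,"turn":0},{"tx":0,"ty":0,"tz":0,"turn":0}]'
python3 - <<'E'
from h import *
x,y=jig(-6);b=goturn(x,y,.0585,83.76)
E
```

```text
time: 35.2
position: [0.4998, 0.0454, 0.0892]
tool_rot: [-0.189, -3.135, 0.001]
ft_force: [0.2, -0.1, -1.6]
grip_width: 0.68
grip_force: 30.0
time: 35.45
position: [0.5009, 0.0457, 0.0907]
tool_rot: [0.188, 3.135, 0.0]
ft_force: [0.0, -0.5, -1.4]
grip_width: 0.677
grip_force: 30.0
tx -1.0 ty -4.9 tz 32.2 turn -0.12
```

```bash

python3 -m crank '[{"tx":-1,"ty":-5,"tz":10,"turn":-0.12},{"tx":-1,"ty":-5,"tz":25,"turn":-0.12},{"tx":-1,"ty":-5,"tz":31,"turn":-0.12},{"tx":-1,"ty":-5,"tz":31,"turn":-0.12}]'
python3 - <<'E'
from h import *
x,y=jig(-6);b=goturn(x,y,.054,83.76)
E
```

```text
time: 35.95
position: [0.5003, 0.0404, 0.0584]
tool_rot: [-0.17, -3.136, 0.002]
ft_force: [-0.2, -0.0, -0.1]
grip_width: 0.678
grip_force: 30.0
tx -1.0 ty 0.5 tz 4.4 turn 0.00
```

```bash

python3 -m crank '[{"tx":-1,"ty":0.3,"tz":2,"turn":0},{"tx":-1,"ty":0.3,"tz":4.5,"turn":0},{"tx":-1,"ty":0.3,"tz":4.5,"turn":0}]'
python3 -m crank '[{"tx":0,"ty":0,"tz":0,"turn":0},{"tx":0,"ty":0,"tz":0,"turn":0},{"tx":0,"ty":0,"tz":0,"turn":0}]' 87
python3 - <<'E'
from h import *
x,y=jig(-6);b=goturn(x,y,.12,83.76); b=goturn(.642,.296,.06,-14,b)
E
```

```text
time: 36.33
position: [0.502, 0.0409, 0.0547]
tool_rot: [-0.17, -3.137, -0.0]
ft_force: [-0.8, -0.1, -1.4]
grip_width: 0.683
grip_force: 30.0
time: 36.7
position: [0.5022, 0.0409, 0.0549]
tool_rot: [0.17, 3.137, 0.0]
ft_force: [-0.3, 0.2, 0.1]
grip_width: 0.927
grip_force: 0.0
tx 0.8 ty -0.2 tz -65.1 turn 0.01
tx -112.1 ty 269.0 tz 60.0 turn 19.55
```

```bash

python3 -m crank '[{"tx":0,"ty":0,"tz":-60,"turn":0},{"tx":-10,"ty":40,"tz":-90,"turn":1},{"tx":-32,"ty":90,"tz":-90,"turn":3},{"tx":-55,"ty":140,"tz":-90,"turn":5},{"tx":-78,"ty":190,"tz":-90,"turn":7}]'
python3 - <<'E'
from h import *
b=goturn(.642,.296,.06,-14)
E
```

```text
time: 37.33
position: [0.6009, 0.2232, 0.1449]
tool_rot: [1.113, 2.938, 0.001]
ft_force: [-0.0, -0.2, 1.3]
grip_width: 0.997
grip_force: 0.0
tx 17.5 ty 81.7 tz 84.9 turn 12.50
```

```bash

python3 -m crank '[{"tx":8,"ty":40,"tz":10,"turn":2},{"tx":17,"ty":79,"tz":40,"turn":4},{"tx":17,"ty":79,"tz":70,"turn":6},{"tx":17,"ty":79,"tz":84,"turn":8},{"tx":17,"ty":79,"tz":84,"turn":10}]'
python3 -m crank '[{"tx":0,"ty":0,"tz":0,"turn":2},{"tx":0,"ty":0,"tz":0,"turn":2.5},{"tx":0,"ty":0,"tz":0,"turn":2.5}]'
python3 - <<'E'
from h import *
b=goturn(.642,.296,.005,-14)
E
```

```text
time: 37.95
position: [0.6382, 0.2917, 0.0586]
tool_rot: [-2.25, -2.191, 0.005]
ft_force: [-0.1, -0.1, 0.7]
grip_width: 0.999
grip_force: 0.0
time: 38.33
position: [0.6392, 0.2921, 0.0605]
tool_rot: [2.469, 1.942, -0.001]
ft_force: [-0.0, -0.6, -0.8]
grip_width: 0.996
grip_force: 0.0
tx 4.4 ty 1.8 tz 55.5 turn 0.07
```

```bash

python3 -m crank '[{"tx":4.4,"ty":2,"tz":40,"turn":0},{"tx":4.4,"ty":2,"tz":55.5,"turn":0},{"tx":4.4,"ty":2,"tz":55.5,"turn":0}]' 87 30
python3 -m crank '[{"tx":0,"ty":0,"tz":0,"turn":0},{"tx":0,"ty":0,"tz":0,"turn":0},{"tx":0,"ty":0,"tz":0,"turn":0},{"tx":0,"ty":0,"tz":0,"turn":0},{"tx":0,"ty":0,"tz":0,"turn":0}]' 0 30
python3 - <<'E'
from h import *
x,y=jig(-6);b=goturn(x,y,.13,83.76)
E
```

```text
time: 38.7
position: [0.6413, 0.2952, 0.004]
tool_rot: [-2.47, -1.941, 0.004]
ft_force: [0.6, 0.2, 1.5]
grip_width: 0.998
grip_force: 0.0
time: 39.33
position: [0.6426, 0.2959, 0.0059]
tool_rot: [-2.471, -1.941, -0.001]
ft_force: [0.5, 0.8, 3.2]
grip_width: 0.683
grip_force: 30.0
tx -281.3 ty -76.8 tz -124.1 turn -19.49
```

```bash

python3 -m crank '[{"tx":0,"ty":0,"tz":-55,"turn":0},{"tx":-35,"ty":-10,"tz":-110,"turn":-1},{"tx":-80,"ty":-22,"tz":-140,"turn":-3},{"tx":-125,"ty":-34,"tz":-140,"turn":-5},{"tx":-170,"ty":-46,"tz":-140,"turn":-7}]'
python3 - <<'E'
from h import *
x,y=jig(-6);b=goturn(x,y,.11,83.76)
E
```

```text
time: 39.95
position: [0.5567, 0.14, 0.1454]
tool_rot: [1.765, 2.598, 0.001]
ft_force: [-0.4, 0.2, -1.0]
grip_width: 0.68
grip_force: 30.0
tx -71.8 ty -88.0 tz 35.4 turn -12.43
```

```bash

python3 -m crank '[{"tx":-30,"ty":-40,"tz":0,"turn":-2},{"tx":-60,"ty":-80,"tz":0,"turn":-4},{"tx":-68,"ty":-87,"tz":10,"turn":-6},{"tx":-68,"ty":-87,"tz":25,"turn":-8},{"tx":-68,"ty":-87,"tz":35,"turn":-10}]'
python3 -m crank '[{"tx":0,"ty":0,"tz":0,"turn":-2},{"tx":0,"ty":0,"tz":0,"turn":-2.4},{"tx":0,"ty":0,"tz":0,"turn":-2.4}]'
python3 - <<'E'
from h import *
x,y=jig(-6);b=goturn(x,y,.0715,83.76)
E
```

```text
time: 40.58
position: [0.5003, 0.0462, 0.1096]
tool_rot: [-0.503, -3.1, -0.001]
ft_force: [0.4, 0.1, 0.2]
grip_width: 0.677
grip_force: 30.0
time: 40.95
position: [0.501, 0.0464, 0.1103]
tool_rot: [0.188, 3.136, 0.001]
ft_force: [0.6, -1.2, -1.2]
grip_width: 0.681
grip_force: 30.0
tx -1.0 ty -5.5 tz 38.8 turn -0.12
```

```bash

python3 -m crank '[{"tx":-1,"ty":-5.5,"tz":10,"turn":-0.12},{"tx":-1,"ty":-5.5,"tz":30,"turn":-0.12},{"tx":-1,"ty":-5.5,"tz":38,"turn":-0.12},{"tx":-1,"ty":-5.5,"tz":38,"turn":-0.12}]'
python3 - <<'E'
from h import *
x,y=jig(-6);b=goturn(x,y,.0665,83.76)
E
```

```text
time: 41.45
position: [0.501, 0.0408, 0.072]
tool_rot: [-0.169, -3.136, 0.001]
ft_force: [0.3, 0.6, -1.6]
grip_width: 0.685
grip_force: 30.0
tx -0.3 ty 0.0 tz 5.5 turn 0.02
```

```bash

python3 -m crank '[{"tx":0,"ty":0,"tz":2,"turn":0},{"tx":0,"ty":0,"tz":4.5,"turn":0},{"tx":0,"ty":0,"tz":5.2,"turn":0}]'
python3 -m crank '[{"tx":0,"ty":0,"tz":0,"turn":0},{"tx":0,"ty":0,"tz":0,"turn":0},{"tx":0,"ty":0,"tz":0,"turn":0}]' 87
python3 -m crank '[{"tx":0,"ty":0,"tz":-60,"turn":0},{"tx":0,"ty":20,"tz":-120,"turn":0},{"tx":0,"ty":75,"tz":-140,"turn":0},{"tx":0,"ty":130,"tz":-160,"turn":0},{"tx":0,"ty":190,"tz":-180,"turn":0}]'
python3 -m crank '[{"tx":0,"ty":0,"tz":0,"turn":0},{"tx":0,"ty":0,"tz":0,"turn":0}]' 
python3 - <<'E'
from h import *
m=cam('wrist');im,d=ctrl.get_image('wrist');im=im[:,:,::-1].copy();cv2.imwrite('pics/w5.png',im)
print([(np.round(r['xyz'],3).tolist(),round(r['confidence'],2)) for r in ctrl.mark_of('wrist','block1')])
f=im.astype(int);g=((f.max(2)-f.min(2))<30)&(f.max(2)>60);g=cv2.morphologyEx(g.astype(np.uint8),cv2.MORPH_CLOSE,np.ones((9,9)));g[290:]=0
for r in rect(m,g,.012,1200): print(r)
s,M=tool();print(s['position'])
E
```

```text
time: 41.82
position: [0.5014, 0.041, 0.0672]
tool_rot: [0.167, 3.137, 0.0]
ft_force: [0.3, -0.2, -1.1]
grip_width: 0.678
grip_force: 30.0
time: 42.2
position: [0.5015, 0.0409, 0.0672]
tool_rot: [0.167, 3.137, 0.0]
ft_force: [0.1, -0.2, 0.5]
grip_width: 0.931
grip_force: 0.0
time: 42.82
position: [0.5217, 0.2307, 0.2481]
tool_rot: [0.168, 3.136, 0.003]
ft_force: [1.2, 0.5, 1.1]
grip_width: 1.001
grip_force: 0.0
time: 43.08
position: [0.5215, 0.2284, 0.2465]
tool_rot: [0.167, 3.137, -0.002]
ft_force: [0.4, 0.1, 0.2]
grip_width: 0.999
grip_force: 0.0
[([0.503, 0.044, 0.06], 0.59)]
(0.4942, 0.0428, -6.3, 194, 173, [144.0, 199.0])
(0.3803, 0.272, -77.4, 122, 62, [346.0, 64.0])
(0.3609, 0.5156, 89.3, 126, 52, [588.0, 23.0])
[0.52154048 0.22719836 0.2465695 ]
```

View pics/w5.png

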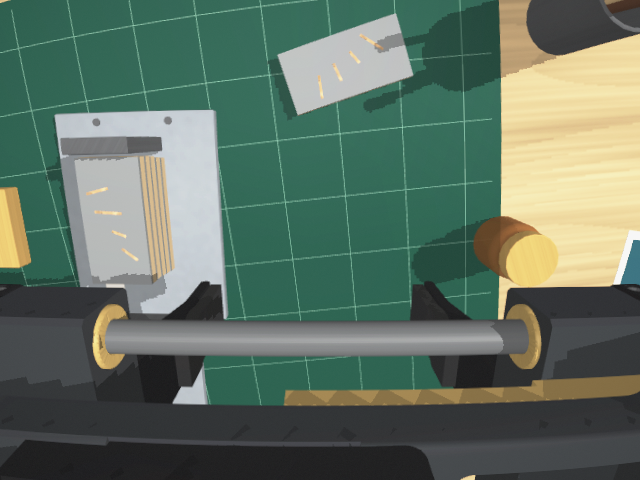

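The last block is at (346,64) and fully visible. The pile at (118,215) is neat.

```bash

python3 - <<'E'
from h import *
b=goturn(.380,.272,.06,12.6)
E
```

```text
tx 145.6 ty 29.1 tz 186.6 turn 14.23
```

```bash

python3 -m crank '[{"tx":30,"ty":6,"tz":30,"turn":2},{"tx":60,"ty":12,"tz":60,"turn":4},{"tx":90,"ty":18,"tz":90,"turn":6},{"tx":120,"ty":24,"tz":130,"turn":8},{"tx":145,"ty":29,"tz":170,"turn":10}]'
python3 -m crank '[{"tx":0,"ty":0,"tz":0,"turn":2},{"tx":0,"ty":0,"tz":10,"turn":4},{"tx":0,"ty":0,"tz":15,"turn":4.2},{"tx":0,"ty":0,"tz":15,"turn":4.2}]'
python3 - <<'E'
from h import *
b=goturn(.380,.272,.005,12.6)
E
```

```text
time: 43.8
position: [0.3792, 0.2728, 0.0758]
tool_rot: [-1.487, -2.765, -0.003]
ft_force: [0.3, 0.6, -0.5]
grip_width: 0.999
grip_force: 0.0
time: 44.3
position: [0.3804, 0.2725, 0.0616]
tool_rot: [-1.957, -2.458, 0.001]
ft_force: [-0.2, -0.1, -0.9]
grip_width: 0.996
grip_force: 0.0
tx -0.4 ty -0.5 tz 56.6 turn 0.07
```

```bash

python3 -m crank '[{"tx":0,"ty":0,"tz":40,"turn":0},{"tx":0,"ty":0,"tz":56.5,"turn":0},{"tx":0,"ty":0,"tz":56.5,"turn":0}]' 87 30
python3 -m crank '[{"tx":0,"ty":0,"tz":0,"turn":0},{"tx":0,"ty":0,"tz":0,"turn":0},{"tx":0,"ty":0,"tz":0,"turn":0},{"tx":0,"ty":0,"tz":0,"turn":0},{"tx":0,"ty":0,"tz":0,"turn":0}]' 0 30
python3 - <<'E'
from h import *
x,y=jig(-6);b=goturn(x,y,.13,83.76)
E
```

```text
time: 44.68
position: [0.38, 0.2723, 0.0047]
tool_rot: [1.957, 2.457, -0.004]
ft_force: [-0.7, 0.2, -0.4]
grip_width: 1.0
grip_force: 0.0
time: 45.3
position: [0.3805, 0.2738, 0.0058]
tool_rot: [-1.958, -2.457, -0.001]
ft_force: [-1.1, -0.0, 4.5]
grip_width: 0.677
grip_force: 30.0
tx -254.1 ty 65.7 tz -124.2 turn -14.17
```

```bash

python3 -m crank '[{"tx":0,"ty":0,"tz":-55,"turn":0},{"tx":-35,"ty":9,"tz":-110,"turn":-1},{"tx":-80,"ty":20,"tz":-140,"turn":-3},{"tx":-125,"ty":32,"tz":-140,"turn":-5},{"tx":-170,"ty":44,"tz":-140,"turn":-7}]'
python3 - <<'E'
from h import *
x,y=jig(-6);b=goturn(x,y,.12,83.76)
E
```

```text
time: 45.92
position: [0.4589, 0.1222, 0.1456]
tool_rot: [-1.156, -2.919, -0.005]
ft_force: [0.4, 0.5, -0.6]
grip_width: 0.682
grip_force: 30.0
tx -86.7 ty -30.3 tz 25.6 turn -7.39
```

```bash

python3 -m crank '[{"tx":-40,"ty":-15,"tz":0,"turn":-2},{"tx":-78,"ty":-28,"tz":0,"turn":-4},{"tx":-84,"ty":-31,"tz":10,"turn":-6},{"tx":-84,"ty":-31,"tz":25,"turn":-7.3},{"tx":-84,"ty":-31,"tz":25,"turn":-7.3}]'
python3 -m crank '[{"tx":0,"ty":0,"tz":0,"turn":0},{"tx":0,"ty":0,"tz":0,"turn":0}]'
python3 - <<'E'
from h import *
x,y=jig(-6);b=goturn(x,y,.0835,83.76)
E
```

```text
time: 46.55
position: [0.4968, 0.0423, 0.1191]
tool_rot: [-0.196, -3.133, 0.003]
ft_force: [-0.4, -0.1, -0.6]
grip_width: 0.681
grip_force: 30.0
time: 46.8
position: [0.4982, 0.0436, 0.1208]
tool_rot: [0.193, 3.135, 0.001]
ft_force: [-0.1, 0.8, -0.7]
grip_width: 0.68
grip_force: 30.0
tx -3.4 ty -2.4 tz 37.3 turn -0.16
```

```bash

python3 -m crank '[{"tx":-3.4,"ty":-2.4,"tz":10,"turn":-0.16},{"tx":-3.4,"ty":-2.4,"tz":30,"turn":-0.16},{"tx":-3.4,"ty":-2.4,"tz":37,"turn":-0.16},{"tx":-3.4,"ty":-2.4,"tz":37,"turn":-0.16}]'
python3 - <<'E'
from h import *
x,y=jig(-6);b=goturn(x,y,.0785,83.76)
E
```

```text
time: 47.3
position: [0.5009, 0.0404, 0.0833]
tool_rot: [-0.17, -3.136, 0.0]
ft_force: [0.2, 0.2, -1.6]
grip_width: 0.683
grip_force: 30.0
tx -0.4 ty 0.4 tz 4.8 turn 0.01
```

```bash

python3 -m crank '[{"tx":0,"ty":0.3,"tz":2,"turn":0},{"tx":0,"ty":0.3,"tz":4.5,"turn":0},{"tx":0,"ty":0.3,"tz":4.5,"turn":0}]'
python3 -m crank '[{"tx":0,"ty":0,"tz":0,"turn":0},{"tx":0,"ty":0,"tz":0,"turn":0},{"tx":0,"ty":0,"tz":0,"turn":0}]' 87
python3 -m crank '[{"tx":0,"ty":0,"tz":-60,"turn":0},{"tx":-20,"ty":0,"tz":-120,"turn":0},{"tx":-70,"ty":0,"tz":-160,"turn":0},{"tx":-118,"ty":0,"tz":-200,"turn":0},{"tx":-118,"ty":0,"tz":-200,"turn":0}]'
python3 -m crank '[{"tx":0,"ty":0,"tz":0,"turn":0},{"tx":0,"ty":0,"tz":0,"turn":0}]'
python3 look.py w6
```

```text
time: 47.68
position: [0.501, 0.0407, 0.0788]
tool_rot: [-0.17, -3.137, -0.0]
ft_force: [-0.5, -0.1, -1.1]
grip_width: 0.681
grip_force: 30.0
time: 48.05
position: [0.5012, 0.0406, 0.0789]
tool_rot: [0.17, 3.137, 0.0]
ft_force: [-0.1, -0.1, 0.0]
grip_width: 0.934
grip_force: 0.0
time: 48.68
position: [0.6222, 0.026, 0.2804]
tool_rot: [0.173, 3.132, -0.007]
ft_force: [-0.7, 0.3, -0.2]
grip_width: 1.0
grip_force: 0.0
time: 48.92
position: [0.617, 0.0283, 0.2778]
tool_rot: [-0.169, -3.135, -0.002]
ft_force: [-0.6, 0.7, -0.4]
grip_width: 0.998
grip_force: 0.0
plate (np.float32(-6.278765), np.float32(-44.754257)) (np.float32(-6.2335267), np.float32(126.43885)) [0.40698821 0.04607645]
(0.5593, 0.0343, -6.1, 316, 170, [316.0, 136.0])
```

View pics/w6c.png

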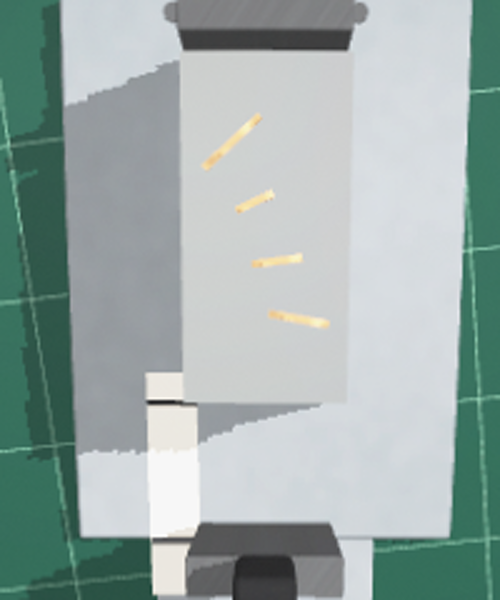

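The pile's sides match the stop's: crop columns 181–352 at its top level, against 180–353 for the stop. Next is the jaw handle.

```bash

python3 - <<'E'
from h import *
x,y=jig(120);print(x,y);b=goturn(x,y,.15,-6.24)
E
python3 -m crank '[{"tx":0,"ty":0,"tz":0,"turn":2},{"tx":0,"ty":0,"tz":0,"turn":4},{"tx":0,"ty":0,"tz":0,"turn":6},{"tx":0,"ty":0,"tz":0,"turn":8},{"tx":0,"ty":0,"tz":0,"turn":10}]'
python3 -m crank '[{"tx":0,"ty":0,"tz":0,"turn":2},{"tx":0,"ty":0,"tz":0,"turn":4},{"tx":0,"ty":0,"tz":0,"turn":6},{"tx":0,"ty":0,"tz":0,"turn":8},{"tx":0,"ty":0,"tz":0,"turn":8}]'
python3 - <<'E'
from h import *
x,y=jig(120);b=goturn(x,y,.104,-6.24)
E
```

```text
0.6265890388723205 0.027056794683897784
tx -9.6 ty -0.5 tz 128.0 turn 18.02
time: 49.6
position: [0.6173, 0.0288, 0.2784]
tool_rot: [-1.485, -2.766, -0.002]
ft_force: [-0.1, 0.1, -0.1]
grip_width: 1.0
grip_force: 0.0
time: 50.22
position: [0.6175, 0.0287, 0.2785]
tool_rot: [-2.334, -2.1, -0.001]
ft_force: [-0.4, -0.0, -0.1]
grip_width: 0.999
grip_force: 0.0
tx -0.7 ty 9.2 tz 174.5 turn 0.04
```

```bash

python3 -m crank '[{"tx":-1,"ty":9,"tz":50,"turn":0},{"tx":-1,"ty":9,"tz":100,"turn":0},{"tx":-1,"ty":9,"tz":140,"turn":0},{"tx":-1,"ty":9,"tz":165,"turn":0},{"tx":-1,"ty":9,"tz":174,"turn":0}]' 87 40
python3 -m crank '[{"tx":0,"ty":0,"tz":0,"turn":0},{"tx":0,"ty":0,"tz":0,"turn":0}]'
for i in 1 2; do python3 -m crank '[{"tx":0,"ty":0,"tz":0,"turn":0},{"tx":0,"ty":0,"tz":0,"turn":0},{"tx":0,"ty":0,"tz":0,"turn":0},{"tx":0,"ty":0,"tz":0,"turn":0},{"tx":0,"ty":0,"tz":0,"turn":0}]' 0 40;done
python3 - <<'E'
from h import *
s,M=tool();a=np.radians(JY);print(((s['position'][:2]-JO)@np.array([[np.cos(a),-np.sin(a)],[np.sin(a),np.cos(a)]])*1e3).round(1),yaw(M))
E
```

```text
time: 50.85
position: [0.6258, 0.0266, 0.1032]
tool_rot: [-2.333, -2.1, 0.003]
ft_force: [0.4, -0.4, 0.8]
grip_width: 0.998
grip_force: 0.0
time: 51.1
position: [0.628, 0.0259, 0.1061]
tool_rot: [2.337, 2.099, 0.003]
ft_force: [-0.9, -0.8, -0.4]
grip_width: 0.999
grip_force: 0.0
time: 51.72
position: [0.6272, 0.0259, 0.1047]
tool_rot: [-2.338, -2.098, 0.0]
ft_force: [0.4, 0.6, 0.2]
grip_width: 0.52
grip_force: 0.0
time: 52.35
position: [0.6269, 0.0259, 0.1047]
tool_rot: [-2.338, -2.097, 0.001]
ft_force: [-2.7, -0.3, 1.6]
grip_width: 0.201
grip_force: 40.0
[120.4  -1.1] -6.2030381487666775
```

```bash

cat > jx.py <<'E'
from h import *
s,M=tool();a=np.radians(JY);print('jig',((s['position'][:2]-JO)@np.array([[np.cos(a),-np.sin(a)],[np.sin(a),np.cos(a)]])*1e3).round(1),s['position'][2].round(4),s['ft_force'].round(1))
E
for i in 1 2; do python3 -m crank '[{"tx":0,"ty":-4,"tz":0,"turn":0},{"tx":0,"ty":-8,"tz":0,"turn":0},{"tx":0,"ty":-12,"tz":0,"turn":0},{"tx":0,"ty":-16,"tz":0,"turn":0},{"tx":0,"ty":-20,"tz":0,"turn":0}]' >/dev/null; python3 jx.py;done
python3 -m crank '[{"tx":0,"ty":-3,"tz":0,"turn":0},{"tx":0,"ty":-6,"tz":0,"turn":0},{"tx":0,"ty":-9,"tz":0,"turn":0},{"tx":0,"ty":-12,"tz":0,"turn":0},{"tx":0,"ty":-15,"tz":0,"turn":0}]'; python3 jx.py
```

```text
jig [100.8  -1.1] 0.1047 [ 5.4 -0.6 -2.8]
jig [81.2 -1.1] 0.1047 [ 6.8 -0.7 -6.8]
time: 54.22
position: [0.5735, 0.0318, 0.1047]
tool_rot: [2.337, 2.097, 0.003]
ft_force: [7.3, -0.8, -8.3]
grip_width: 0.205
grip_force: 40.0
jig [66.7 -1.1] 0.1047 [ 7.3 -0.8 -8.3]
```

```bash

python3 -m crank '[{"tx":0,"ty":-2,"tz":0,"turn":0},{"tx":0,"ty":-4,"tz":0,"turn":0},{"tx":0,"ty":-6,"tz":0,"turn":0},{"tx":0,"ty":-7.2,"tz":0,"turn":0},{"tx":0,"ty":-7.2,"tz":0,"turn":0}]'; python3 jx.py
python3 -m crank '[{"tx":0,"ty":0,"tz":0,"turn":0},{"tx":0,"ty":0,"tz":0,"turn":0}]' >/dev/null; python3 jx.py
python3 - <<'E'
from h import *
for c in ['wrist','top','scene']:
    im,d=ctrl.get_image(c);cv2.imwrite(f'pics/p_{c}.png',im[:,:,::-1])
    for q in ['pointer','mark_line','jaw_handle']: print(c,q,[(np.round(r['xyz'],4).tolist(),round(r['confidence'],2)) for r in ctrl.mark_of(c,q)][:2])
m=cam('wrist');print(project(m,[*jig(59,-41),.013]),project(cam('scene'),[*jig(59,-41),.013]))
E
```

```text
time: 54.85
position: [0.5676, 0.0324, 0.1048]
tool_rot: [2.335, 2.095, 0.005]
ft_force: [11.8, -1.1, -11.2]
grip_width: 0.204
grip_force: 40.0
jig [60.8 -1.1] 0.1048 [ 11.8  -1.1 -11.2]
jig [60.7 -1.1] 0.1047 [ 12.5  -1.5 -11.6]
wrist pointer []
wrist mark_line []
wrist jaw_handle [([0.5691, 0.0319, 0.1108], 0.8)]
top pointer []
top mark_line [([0.5598, -0.0019, 0.0145], 0.76)]
top jaw_handle []
scene pointer [([0.566, -0.0083, 0.015], 0.85), ([0.4988, 0.0396, 0.0163], 0.55)]
scene mark_line [([0.562, -0.007, 0.0105], 0.62)]
scene jaw_handle [([0.5672, 0.0327, 0.1074], 0.88)]
[[313.94744238 301.01908306]] [[295.5868207  283.50385238]]
```

View pics/p_wrist.png

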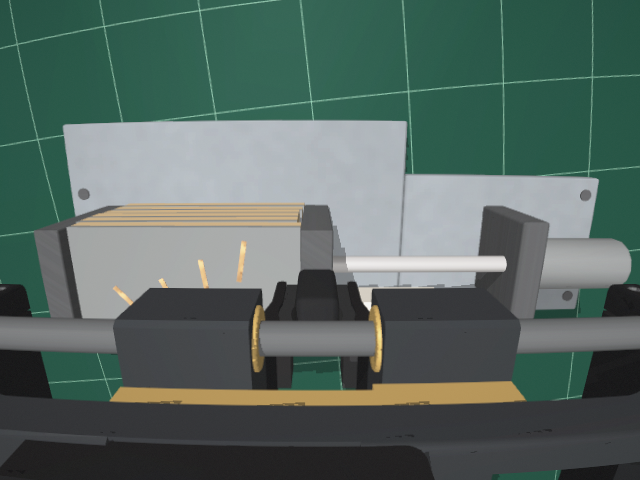

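```bash

python3 -m crank '[{"tx":0,"ty":-0.8,"tz":0,"turn":0},{"tx":0,"ty":-1.4,"tz":0,"turn":0},{"tx":0,"ty":-1.4,"tz":0,"turn":0}]' >/dev/null; python3 jx.py
python3 - <<'E'
from h import *
im,d=ctrl.get_image('scene');im=im[:,:,::-1]
for i in range(2): print([(np.round(r['xyz'],4).tolist(),round(r['confidence'],2)) for q in ['pointer','mark_line'] for r in ctrl.mark_of('scene',q)][:3])
cv2.imwrite('pics/p2.png',cv2.resize(im[250:310,255:335],None,fx=8,fy=8,interpolation=cv2.INTER_CUBIC))
E
```

```text
jig [59.6 -1.1] 0.1047 [ 13.   -1.6 -13.1]
[([0.564, -0.0071, 0.0154], 0.7), ([0.558, -0.0085, 0.0101], 0.57)]
[([0.564, -0.0071, 0.0154], 0.7), ([0.558, -0.0085, 0.0101], 0.57)]
```

View pics/p2.png

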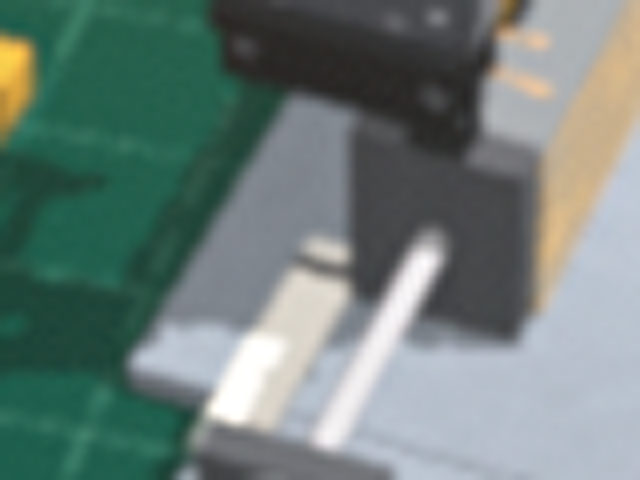

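```bash

python3 - <<'E'
from h import *
m=cam('scene');a=np.radians(JY);T=np.array([[np.cos(a),-np.sin(a)],[np.sin(a),np.cos(a)]])
for n,c,z in [('rear foot L',(355,293),.013),('rear foot R',(520,340),.013),('line',(322,266),.012),('rear top R',(535,157),.089)]:
    print(n,((world(m,[(255+(c[0]+.5)/8-.5,250+(c[1]+.5)/8-.5)],z)-JO)@T*1e3).round(1))
E
```

```text
rear foot L [[ 64.8 -29.1]]
rear foot R [[64.7 28.5]]
line [[ 56.5 -44.2]]
rear top R [[57.3 28.7]]
```

The pointer works out at 8.2 mm ahead of the jaw's rear foot, against 8.0 ideal, so it is on the line (crop (322,266)). Now I'll hold it and ease it home.

```bash

for i in 1 2 3; do python3 -m crank '[{"tx":0,"ty":0,"tz":0,"turn":0},{"tx":0,"ty":0,"tz":0,"turn":0},{"tx":0,"ty":0,"tz":0,"turn":0},{"tx":0,"ty":0,"tz":0,"turn":0},{"tx":0,"ty":0,"tz":0,"turn":0}]' >/dev/null; python3 jx.py; done
for i in 1 2 3 4; do python3 -m crank '[{"tx":0,"ty":3,"tz":0,"turn":0},{"tx":0,"ty":6,"tz":0,"turn":0},{"tx":0,"ty":9,"tz":0,"turn":0},{"tx":0,"ty":12,"tz":0,"turn":0},{"tx":0,"ty":14,"tz":0,"turn":0}]' >/dev/null; python3 jx.py;done
```

```text
jig [59.6 -1.1] 0.1047 [ 13.4  -1.4 -13.2]
jig [59.6 -1.1] 0.1048 [ 13.1  -1.3 -13.1]
jig [59.6 -1.1] 0.1048 [ 13.7  -1.4 -12.9]
jig [71.9 -1.1] 0.1047 [ 6.  -0.4 -6.7]
jig [85.4 -1.1] 0.1047 [ 5.2 -1.4 -5.2]
jig [99.2 -1.1] 0.1047 [ 3.  -1.  -4.1]
jig [113.2  -1.1] 0.1047 [ 1.5  1.1 -2.6]
```

```bash

python3 -m crank '[{"tx":0,"ty":2,"tz":0,"turn":0},{"tx":0,"ty":4,"tz":0,"turn":0},{"tx":0,"ty":6,"tz":0,"turn":0},{"tx":0,"ty":7.4,"tz":0,"turn":0},{"tx":0,"ty":7.4,"tz":0,"turn":0}]' >/dev/null; python3 jx.py
python3 -m crank '[{"tx":0,"ty":0.6,"tz":0,"turn":0},{"tx":0,"ty":1.2,"tz":0,"turn":0},{"tx":0,"ty":1.2,"tz":0,"turn":0}]' >/dev/null; python3 jx.py
```

```text
jig [120.4  -1.1] 0.1047 [ 0.3  0.5 -0.9]
jig [120.5  -1.1] 0.1047 [-4.4  1.7  3.5]
```

```bash

python3 -m crank '[{"tx":0,"ty":0,"tz":0,"turn":0},{"tx":0,"ty":0,"tz":0,"turn":0},{"tx":0,"ty":0,"tz":0,"turn":0},{"tx":0,"ty":0,"tz":0,"turn":0},{"tx":0,"ty":0,"tz":0,"turn":0}]' 70
python3 -m crank '[{"tx":0,"ty":0,"tz":-50,"turn":0},{"tx":0,"ty":0,"tz":-110,"turn":-1},{"tx":0,"ty":0,"tz":-170,"turn":-3},{"tx":0,"ty":0,"tz":-180,"turn":-5},{"tx":0,"ty":0,"tz":-180,"turn":-7}]' 87
python3 -m crank '[{"tx":0,"ty":0,"tz":0,"turn":-2},{"tx":0,"ty":0,"tz":0,"turn":-4},{"tx":0,"ty":0,"tz":0,"turn":-6},{"tx":0,"ty":0,"tz":0,"turn":-8},{"tx":0,"ty":0,"tz":0,"turn":-10}]' 
python3 -m crank '[{"tx":0,"ty":0,"tz":0,"turn":-1},{"tx":0,"ty":0,"tz":0,"turn":-1}]' >/dev/null
python3 look.py w7
python3 - <<'E'
from h import *
m=cam('wrist');im=cv2.imread('pics/w7.png').astype(int)
br=(im[:,:,2]-im[:,:,0]>60);br[290:]=0;br[:,400:]=0
print(rect(m,br,.022,700))
for q in ['weight','block1','pointer']: print([(np.round(r['xyz'],3).tolist(),round(r['confidence'],2)) for r in ctrl.mark_of('wrist',q)])
E
```

```text
time: 62.32
position: [0.6283, 0.0257, 0.1047]
tool_rot: [-2.338, -2.098, 0.0]
ft_force: [-0.3, 0.2, -1.2]
grip_width: 0.693
grip_force: 0.0
time: 62.95
position: [0.629, 0.0254, 0.2866]
tool_rot: [1.591, 2.707, 0.003]
ft_force: [-0.1, 0.5, -0.7]
grip_width: 0.998
grip_force: 0.0
time: 63.58
position: [0.6282, 0.0256, 0.2847]
tool_rot: [-0.298, -3.127, -0.0]
ft_force: [-0.4, 0.2, 0.3]
grip_width: 0.998
grip_force: 0.0
plate (np.float32(-6.3077683), np.float32(-44.800568)) (np.float32(-6.212044), np.float32(126.48682)) [0.41677799 0.04346407]
(0.5717, 0.033, -6.3, 321, 170, [317.0, 135.0])
[(0.5348, -0.153, -5.8, 90, 47, [145.0, 141.0])]
[([0.536, -0.156, 0.001], 0.97)]
[([0.5, 0.041, 0.069], 0.93)]
[([0.623, -0.013, 0.018], 0.9)]
```

View pics/w7.png

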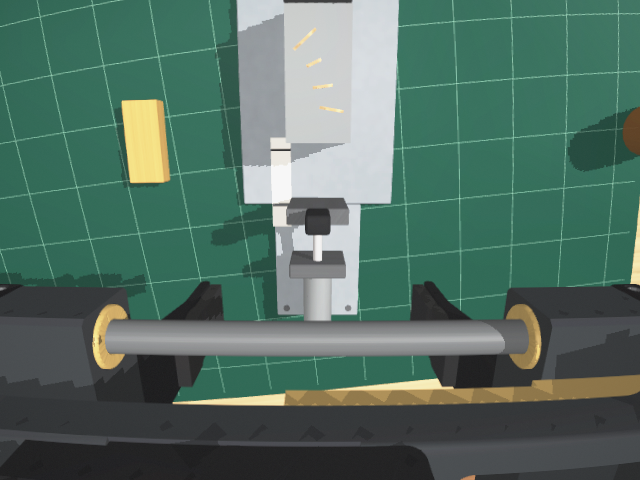

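The jaw is home and the pile is squared. The weight has been knocked to about (.535,-.156); it shows at (145,141).

```bash

python3 - <<'E'
from h import *
goturn(.535,-.156,.06,83.9)
E
```

```text
tx 72.8 ty -190.8 tz 224.7 turn -0.03
```

```bash

python3 -m crank '[{"tx":15,"ty":-45,"tz":0,"turn":0},{"tx":30,"ty":-95,"tz":20,"turn":0},{"tx":50,"ty":-140,"tz":60,"turn":0},{"tx":73,"ty":-190,"tz":110,"turn":0},{"tx":73,"ty":-190,"tz":165,"turn":0}]' 87 30
python3 -m crank '[{"tx":0,"ty":0,"tz":50,"turn":0},{"tx":0,"ty":0,"tz":60,"turn":0},{"tx":0,"ty":0,"tz":60,"turn":0}]'
python3 - <<'E'
from h import *
goturn(.535,-.156,.010,83.9)
m=cam('wrist');im,d=ctrl.get_image('wrist');im=im[:,:,::-1].astype(int)
br=(im[:,:,2]-im[:,:,0]>60);print(rect(m,br,.022,700))
E
```

```text
time: 64.65
position: [0.5349, -0.159, 0.1222]
tool_rot: [0.179, 3.132, 0.0]
ft_force: [0.9, 2.2, 0.1]
grip_width: 0.994
grip_force: 0.0
time: 65.03
position: [0.5358, -0.1552, 0.0623]
tool_rot: [0.17, 3.137, -0.001]
ft_force: [0.4, -0.6, 0.1]
grip_width: 1.0
grip_force: 0.0
tx 0.7 ty -0.9 tz 52.3 turn -0.02
[(0.6275, -0.0645, 84.0, 241, 16, [463.0, 393.0]), (0.5916, -0.0324, 8.0, 47, 20, [526.0, 336.0]), (0.564, -0.2866, -17.8, 47, 21, [107.0, 336.0]), (0.5262, -0.1563, -5.8, 78, 40, [312.0, 255.0])]
```

```bash

python3 -m crank '[{"tx":1,"ty":-1,"tz":35,"turn":0},{"tx":1,"ty":-1,"tz":52,"turn":0},{"tx":1,"ty":-1,"tz":52,"turn":0}]' 87 30
for i in 1 2; do python3 -m crank '[{"tx":0,"ty":0,"tz":0,"turn":0},{"tx":0,"ty":0,"tz":0,"turn":0},{"tx":0,"ty":0,"tz":0,"turn":0},{"tx":0,"ty":0,"tz":0,"turn":0}]' 0 30; done
python3 - <<'E'
from h import *
x,y=jig(-9.5);goturn(x,y,.14,83.76)
E
```

```text
time: 65.45
position: [0.5341, -0.1557, 0.0096]
tool_rot: [-0.169, -3.136, 0.0]
ft_force: [-0.0, -0.0, 0.5]
grip_width: 1.003
grip_force: 0.0
time: 65.95
position: [0.5343, -0.1559, 0.0098]
tool_rot: [0.17, 3.137, 0.0]
ft_force: [0.4, -0.4, -0.3]
grip_width: 0.632
grip_force: 0.0
time: 66.45
position: [0.534, -0.1566, 0.0095]
tool_rot: [-0.17, -3.137, 0.001]
ft_force: [-0.5, -2.6, -0.4]
grip_width: 0.453
grip_force: 30.0
tx 57.4 ty 192.6 tz -130.5 turn 0.00
```

```bash

python3 -m crank '[{"tx":0,"ty":0,"tz":-55,"turn":0},{"tx":0,"ty":0,"tz":-110,"turn":0},{"tx":12,"ty":40,"tz":-130,"turn":0},{"tx":27,"ty":90,"tz":-130,"turn":0},{"tx":42,"ty":140,"tz":-130,"turn":0}]'
python3 -m crank '[{"tx":14,"ty":48,"tz":0,"turn":0},{"tx":15,"ty":52,"tz":0,"turn":0},{"tx":15,"ty":52,"tz":15,"turn":0},{"tx":15,"ty":52,"tz":30,"turn":0},{"tx":15,"ty":52,"tz":30,"turn":0}]'
python3 - <<'E'
from h import *
x,y=jig(-9.5);goturn(x,y,.0945,83.76)
E
```

```text
time: 67.08
position: [0.5056, -0.0099, 0.1385]
tool_rot: [-0.17, -3.134, -0.002]
ft_force: [0.4, 0.9, -7.4]
grip_width: 0.453
grip_force: 30.0
time: 67.7
position: [0.4964, 0.0393, 0.1073]
tool_rot: [-0.174, -3.132, 0.004]
ft_force: [-0.0, -0.4, -6.2]
grip_width: 0.457
grip_force: 30.0
tx -1.3 ty 2.0 tz 12.8 turn -0.02
```

```bash

python3 -m crank '[{"tx":-1,"ty":2,"tz":4,"turn":0},{"tx":-1,"ty":2,"tz":8,"turn":0},{"tx":-1,"ty":2,"tz":10,"turn":0},{"tx":-1,"ty":2,"tz":11,"turn":0}]'
python3 -m crank '[{"tx":0,"ty":0,"tz":0.7,"turn":0},{"tx":0,"ty":0,"tz":1.4,"turn":0},{"tx":0,"ty":0,"tz":1.4,"turn":0}]'
python3 - <<'E'
from h import *
x,y=jig(-9.5);goturn(x,y,.0935,83.76)
E
```

```text
time: 68.2
position: [0.4995, 0.043, 0.0985]
tool_rot: [-0.17, -3.137, -0.0]
ft_force: [-0.4, -0.5, -6.6]
grip_width: 0.457
grip_force: 30.0
time: 68.58
position: [0.4994, 0.043, 0.0972]
tool_rot: [-0.17, -3.137, -0.0]
ft_force: [0.2, 0.0, -5.4]
grip_width: 0.452
grip_force: 30.0
tx 1.3 ty -2.0 tz 3.7 turn 0.01
```

```bash

python3 -m crank '[{"tx":1.3,"ty":-1.8,"tz":0,"turn":0},{"tx":1.3,"ty":-1.8,"tz":1,"turn":0},{"tx":1.3,"ty":-1.8,"tz":2,"turn":0},{"tx":1.3,"ty":-1.8,"tz":2,"turn":0}]'
python3 -m crank '[{"tx":0,"ty":0,"tz":0.8,"turn":0},{"tx":0,"ty":0,"tz":0.8,"turn":0},{"tx":0,"ty":0,"tz":0.8,"turn":0}]'
python3 -m crank '[{"tx":0,"ty":0,"tz":0.8,"turn":0},{"tx":0,"ty":0,"tz":0.8,"turn":0},{"tx":0,"ty":0,"tz":0.8,"turn":0}]'
```

```text
time: 69.08
position: [0.4978, 0.0413, 0.095]
tool_rot: [-0.17, -3.137, 0.0]
ft_force: [-0.4, 0.0, -7.1]
grip_width: 0.456
grip_force: 30.0
time: 69.45
position: [0.4979, 0.0413, 0.0943]
tool_rot: [-0.17, -3.137, 0.0]
ft_force: [0.1, -0.7, -6.6]
grip_width: 0.457
grip_force: 30.0
time: 69.82
position: [0.498, 0.0414, 0.0936]
tool_rot: [-0.17, -3.137, -0.0]
ft_force: [0.2, 0.3, -6.6]
grip_width: 0.457
grip_force: 30.0
```

```bash

python3 -m crank '[{"tx":0,"ty":0,"tz":0.8,"turn":0},{"tx":0,"ty":0,"tz":0.8,"turn":0},{"tx":0,"ty":0,"tz":0.8,"turn":0}]'
python3 -m crank '[{"tx":0,"ty":0,"tz":0.5,"turn":0},{"tx":0,"ty":0,"tz":0.5,"turn":0},{"tx":0,"ty":0,"tz":0.5,"turn":0}]'
```

```text
time: 70.2
position: [0.498, 0.0414, 0.0935]
tool_rot: [-0.17, -3.137, -0.001]
ft_force: [-4.1, -0.3, 5.7]
grip_width: 0.455
grip_force: 30.0
time: 70.58
position: [0.4981, 0.0414, 0.0935]
tool_rot: [-0.17, -3.136, -0.001]
ft_force: [-6.0, -1.0, 9.9]
grip_width: 0.452
grip_force: 30.0
```

```bash

python3 -m crank '[{"tx":0,"ty":0,"tz":-0.9,"turn":0},{"tx":0,"ty":0,"tz":-0.9,"turn":0}]'
python3 -m crank '[{"tx":0,"ty":0,"tz":0,"turn":0},{"tx":0,"ty":0,"tz":0,"turn":0},{"tx":0,"ty":0,"tz":0,"turn":0},{"tx":0,"ty":0,"tz":0,"turn":0}]' 75
python3 -m crank '[{"tx":0,"ty":0,"tz":-50,"turn":0},{"tx":-20,"ty":0,"tz":-110,"turn":0},{"tx":-70,"ty":0,"tz":-160,"turn":0},{"tx":-118,"ty":0,"tz":-200,"turn":0},{"tx":-118,"ty":0,"tz":-220,"turn":0}]'
python3 -m crank '[{"tx":0,"ty":0,"tz":0,"turn":0},{"tx":0,"ty":0,"tz":0,"turn":0}]' > /dev/null
python3 look.py w8
python3 - <<'E'
from h import *
for q in ['weight','block1','jar','stamp','pot']: print(q,[(np.round(r['xyz'],3).tolist(),round(r['confidence'],2)) for r in (ctrl.get_image('top') and ctrl.mark_of('top',q))])
E
```

```text
time: 70.82
position: [0.498, 0.0414, 0.0935]
tool_rot: [-0.17, -3.137, -0.001]
ft_force: [-3.5, -0.2, 4.8]
grip_width: 0.458
grip_force: 30.0
time: 71.32
position: [0.4981, 0.0414, 0.0931]
tool_rot: [0.17, 3.137, -0.0]
ft_force: [0.0, -0.3, 0.7]
grip_width: 0.81
grip_force: 0.0
time: 71.95
position: [0.6179, 0.0288, 0.3136]
tool_rot: [0.169, 3.136, -0.005]
ft_force: [-1.0, -0.1, -0.8]
grip_width: 0.856
grip_force: 0.0
plate (np.float32(-6.292878), np.float32(-44.86773)) (np.float32(-6.282824), np.float32(126.55744)) [0.39722932 0.04651504]
(0.5629, 0.0339, -6.2, 332, 170, [316.0, 140.0])
weight []
block1 []
jar [([0.58, 0.427, 0.001], 0.78)]
stamp [([0.565, -0.452, 0.0], 0.89)]
pot []
```

View pics/w8c.png

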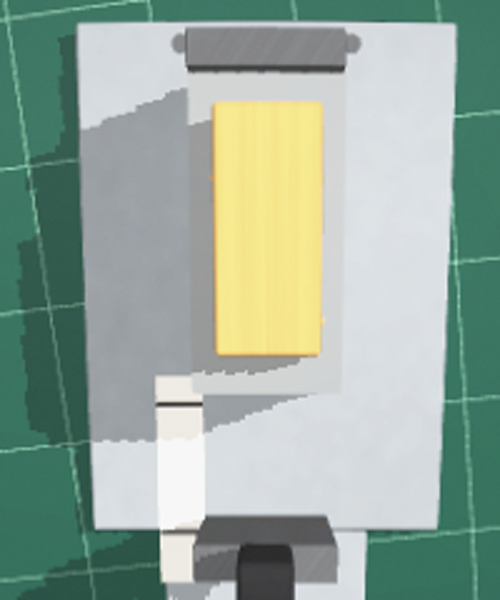

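The weight lies flat and central on the squared pile (crop 213–323 on pile 190–344). The jaw is home and the bystanders are untouched, so I'm handing it in.

```bash
python3 -c "
from bench import ctrl
print(ctrl.close_job())"
```

```text
the job is handed in; nothing more can be done
None
```

The job is handed in at about 72 s: all six blocks are piled flush with the stop, the jaw was drawn to the line, held about 2 s and eased home, and the brass weight lies flat on the middle of the pile; `close_job` gave no verdict, and the last look showed the jar and stamp where they started, but the pot was not found in it.

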